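Ballast a model locomotive and turn it to its next stop

ROBOT

A 6-joint arm with a two-finger parallel gripper is mounted at the origin on the work surface. World frame = base frame: x ahead of the robot, y to its left, z up, the work surface at z = 0. Lengths are in m, angles in degrees, forces in N, time in s.
With the tool pointing down it reaches from about 0.25 to 0.775 m from the base axis. Payload 4 kg.
Tool frame: the origin (TCP) lies between the finger pads; the fingertips stand 25 mm ahead of it and the grasp point (between the pads) lies 6 mm ahead of it; z points along the fingers, y is the line along which they close (so a half turn about z gives the same grasp; the last joint's range is limited). The gripper opens to 94 mm and grips with 3 to 60 N. Pads are 16 mm wide; open, the fingers measure 119 mm over their backs; the gripper's body (75 mm by 177 mm) begins 78 mm behind the grasp point.
Start: joints at [63.363, 4.996, 78.535, -0, 96.463, -5.907], TCP at [0.195, 0.514, 0.203] pointing down, gripper open.
Joint ranges: [-177.83, 177.83], [-43.37, 116.18], [15.69, 146.23], [-61.86, 241.86], [9.47, 152.12], [-147.06, 147.06]. Speed limits (degrees/s): [159.86, 159.86, 180, 180, 180, 180].

INTERFACE

Orientations are given as a 3x3 rotation matrix whose columns are the frame's x, y, z axes.
In Python, from station import telemetry, grab_frame, close_job gives the robot as it stands.
- The arm moves only by the tool drive_tool, never from a script. Its argument "deltas" is a list of rows, each a list of 3 entries, a list of its own where there are three numbers: the shift along the tool's x, y, z in m, then the turn about the tool's z in degrees, then the opening, from 0 (shut) to 1 (fully open). A call has 1 to 12 rows; each row is the pose to reach, as a shift and turn from the pose commanded when the call began, along the tool's axes at that moment; what a row does not reach only later rows make up. A row lasts 1/10 s, in which the tool goes at most 50 mm and 8.59 degrees, less where a joint would pass 70% of its speed; a pose out of reach is approached as far as the arm can. A call with a gripper value outside its range is refused whole. The fingers move at their own pace and stop on an object; "newtons" is the grip in N (left out, the last holds). Time passes only in rows, so rows that repeat a pose let the fingers close. It gives the time, the measured TCP pose, the force, the opening and the grip force at its end, in the units of the state.
- telemetry.get_state(): the state, without advancing time (a new reading comes with each control period).
- grab_frame(name): name is "side" or "top"; returns a dict with "img" (420x560x3 uint8, blue, green, red), "z_map" (420x560 float32, m along the optical axis (not along the pixel's ray), 0 where there is no reading), "fov_y" (degrees; the focal length in pixels is half the picture's height over the tangent of half this angle, whatever the lens; pixels are square), "cx", "cy" (the principal point, pixels), "camera_from_world" (4x4, takes a point from world to camera coordinates). Camera axes: x right, y down, z forward; pixel columns grow to the right and rows downward; lengths in m; the calibration is good to about 2 mm. A picture is of the moment at which its call begins.
- close_job(): hands the job in; it is judged then, once.
The state is a dict: "t": time; "qpos": joint angles; "joint_vel": joint speeds; "joint_efforts": joint torques, N m; "eef_pos": TCP position; "ee_rot": TCP orientation; "contact_force": force on the tool from outside, world axes, zero at the start; "moment": the same for the moment, N m; "width": opening from 0.0 (shut) to 1.0 (fully open); "grasp_force": force on a finger pad.
Only numpy, scipy, OpenCV 4.12 (cv2) and the standard library are available. Lean on these libraries where they do the work, as an engineer would, in place of code of your own. Each camera call takes 0.05 s, during which the arm holds its last target. There are 200 camera calls.

TASK

Lift the roof plate off the two pins of the grey model locomotive and lay it flat on the blue foam pad, let go of it, then put every brass ballast weight from the bench upright and flat on the floor inside the locomotive and seat the roof plate fully back on its pins. Only then turn the turntable by its red handle a quarter turn anticlockwise, seen from above, so that it rests in its second click-stop for work on the other side. Leave the nippers, jars, bottle and kit frame on the bench where they are.

Things in the scene. Friction and masses are not known exactly. Their poses are not given: they have to be found in the camera images.
- stand: Fixed black base of the turntable, a 230 mm disc 12 mm high; origin on the bench in its centre, which is also on the turntable's vertical axis. It also carries a red roller housing, 34 x 30 mm and 34 high, at (0, -158) mm in its frame: the side away from the robot.
- turntable (a joint): Angle of the aluminium turntable disc (250 mm across, top face 30 mm above the bench) on its stand: 0 at the start, positive anticlockwise seen from above, free from -0.25 to 1.95. A sprung roller holds it in two click-stops, at 0 and at 1.571 (a quarter turn); it takes about 5 N at the handle to leave a stop, under 2 N between the stops, and it centres itself when let go within about 0.06 of a stop.
- handle (a point): Top of the red grip of the turntable's handle, an upright round post 20 mm across that stands on the disc 105 mm from the axis, beside the locomotive's +y side; the post spans from the disc's top (30 mm above the bench) to 95 mm, and this point is 95 mm above the bench, on the axis of the post.
- loco (a point): Grey model locomotive body, an open-topped box fixed on the turntable, turning with it: 204 mm long (x) and 92 wide (y). Origin: centre of its underside, 30 mm above the bench, on the turntable's axis. Its inner space is 172 (x) x 84 (y) mm; the inner floor lies 20 mm above the origin and the rim 76 mm above it. On the rim at x = -94 and +94, y = 0, stand two steel pins 8 mm thick and 12 mm tall with tapered tips.
- roof: Loose roof plate of the locomotive, grey, 204 (x) x 92 (y) x 5 mm, 0.14 kg, with a square hole of 12 mm at x = -94 and +94, y = 0 for the pins. On its middle stands a radiator block to grip it by, 70 (x) x 24 (y) mm, from 5 to 33 mm above the underside. Origin: centre of the underside; seated, it lies 76 mm above the locomotive's origin. Either way round fits.
- pad: Blue foam pad fixed on the bench (firm), 220 (x) x 130 (y) x 12 mm; origin at the centre of its underside. The roof plate rests here while it is off.
- weight0: Brass ballast weight, about 0.32 kg (some may be absent): a block 60 (x) x 30 (y) x 20 mm with an upright fin 36 (x) x 12 (y) mm on its middle, 20 to 50 mm above the underside, to grip it by. Origin: centre of the underside.
- weight1: Brass ballast weight, about 0.32 kg (some may be absent): a block 60 (x) x 30 (y) x 20 mm with an upright fin 36 (x) x 12 (y) mm on its middle, 20 to 50 mm above the underside, to grip it by. Origin: centre of the underside.
- weight2: Brass ballast weight, about 0.32 kg (some may be absent): a block 60 (x) x 30 (y) x 20 mm with an upright fin 36 (x) x 12 (y) mm on its middle, 20 to 50 mm above the underside, to grip it by. Origin: centre of the underside.
- weight3: Brass ballast weight, about 0.32 kg (some may be absent): a block 60 (x) x 30 (y) x 20 mm with an upright fin 36 (x) x 12 (y) mm on its middle, 20 to 50 mm above the underside, to grip it by. Origin: centre of the underside.
- sprue: Bystander, to be left alone: a flat grey plastic kit frame, 170 x 116 x 6 mm; origin on its underside.
- nippers: Bystander, to be left alone: side cutters with red handles, 150 mm long, lying flat; origin on its underside.
- paint_jar_blue: Bystander, to be left alone: a paint jar with a blue cap, 40 mm across, 45 high; origin on its underside.
- paint_jar_red: Bystander, to be left alone: a paint jar with a red cap, 40 mm across, 45 high; origin on its underside.
- cement_bottle: Bystander, to be left alone: a cement bottle with a green cap, 44 mm across, 75 high; origin on its underside.

How it is judged:
By the outcome, as a careful person would: the job done as asked, in the order asked, and still so for the second after the job is handed in, with the robot touching nothing.
Of weight0, weight1, weight2, weight3 only 2 to 4 are there at a start; the rules pass over those that are not, and their reading is None.
At some moment in a run one of roof, weight0, weight1, weight2, weight3 may be knocked a few centimetres aside while the robot is not near it.
It also fails if it takes over 210 s, if anything falls off the work surface, if the arm or the gripper's body presses on something with over 40 N, if the wrist force passes 120 N, or if a joint passes its speed limit or range.

## Working session

There is one attempt and no reset: what is moved stays moved. The work goes in short steps, Python scripts to look and compute and a tool call to move; the robot and the scene stay as the last step left them, time stands still between calls to the robot, and variables do not carry over. Pictures are saved under pics/ and viewed, at most 14 in all, crops included, and the job is handed in when it is done.

Besides the shell and the picture viewer there is one more tool, called after "Emit:" by a JSON object that holds its "fn" and its "kwargs". drive_tool: Moves the arm, as the interface text tells. Its arguments: {"type":"object","properties":{"deltas":{"type":"array","items":{"type":"array"}},"newtons":{"type":"number"}},"required":["deltas"]}

```bash
mkdir -p pics; ls
cat > h.py <<'E'
import numpy as np, cv2
from station import telemetry, grab_frame
def cam(n):
    f=grab_frame(n); h=f["img"].shape[0]
    f["f"]=h/2/np.tan(np.radians(f["fov_y"])/2); f["T"]=np.linalg.inv(np.array(f["camera_from_world"])); return f
def ray(f,u,v,z):
    "world point of pixel on plane z"
    d=f["T"][:3,:3]@np.array([(u-f["cx"])/f["f"],(v-f["cy"])/f["f"],1]); o=f["T"][:3,3]
    return o+d*(z-o[2])/d[2]
def cloud(f):
    Z=f["z_map"]; v,u=np.mgrid[:Z.shape[0],:Z.shape[1]]
    P=np.stack([(u-f["cx"])/f["f"]*Z,(v-f["cy"])/f["f"]*Z,Z],-1)
    W=P@f["T"][:3,:3].T+f["T"][:3,3]; W[Z<=0]=np.nan; return W
E
python3 - <<'E'
from h import *
s=telemetry.get_state(); print({k:np.round(v,3).tolist() for k,v in s.items()})
for n in("side","top"):
    f=cam(n); cv2.imwrite(f"pics/{n}0.png",f["img"]); print(n,f["f"],f["cx"],f["cy"],np.round(f["T"],3).tolist())
E
```

```text
pics
{'t': 0.0, 'qpos': [63.362, 5.039, 78.623, -0.0, 96.46, -5.907], 'joint_vel': [-0.035, -0.011, -0.077, -0.052, 0.093, -0.01], 'joint_efforts': [-0.001, -34.019, -30.243, 0.072, 0.033, -0.0], 'eef_pos': [0.194, 0.514, 0.202], 'ee_rot': [[-0.935, 0.354, -0.001], [0.354, 0.935, -0.002], [0.0, -0.002, -1.0]], 'contact_force': [-0.314, -0.881, -0.38], 'moment': [0.004, -0.015, -0.037], 'grasp_force': 0.0, 'width': 1.001}
side 474.3121862679635 275.50291975378497 207.99207703545 [[-0.988, -0.102, 0.114, 0.447], [-0.152, 0.718, -0.679, 0.9], [-0.012, -0.688, -0.725, 1.046], [0.0, 0.0, 0.0, 1.0]]
top 413.77115515828956 278.757631866955 205.47451745473353 [[-0.014, -0.994, 0.11, 0.502], [-1.0, 0.014, 0.001, 0.027], [-0.002, -0.11, -0.994, 0.987], [0.0, 0.0, 0.0, 1.0]]
```

View pics/top0.png

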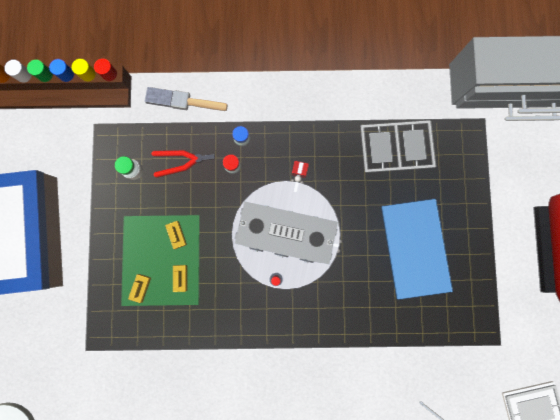

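View pics/side0.png

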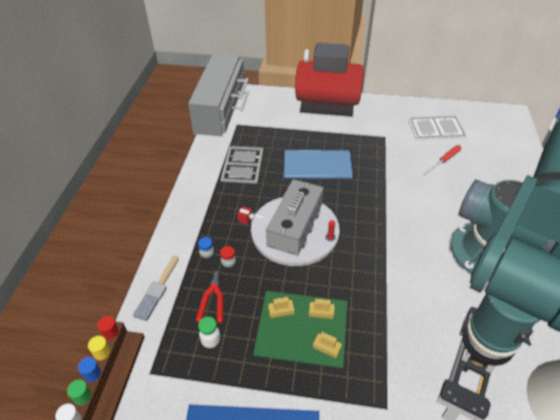

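The top view shows three brass weights on the green mat at (176,235), (179,278) and (139,289). The loco with its roof is at (287,233), the red handle at (276,280), the pad at (417,249) and the roller at (300,169). The side view agrees. Next I'll measure.

```bash
cat > m.py <<'E'
from h import *
def rect(P):
    P=P[:, :2].astype(np.float32); (c,s,a)=cv2.minAreaRect(P); b=cv2.boxPoints((c,s,a)); e=[b[1]-b[0],b[2]-b[1]]
    e=max(e,key=np.linalg.norm); return np.round(c,4),np.round(s,4),round(float(np.degrees(np.arctan2(e[1],e[0]))%180),1)
def comps(mask,minpix):
    n,l,st,_=cv2.connectedComponentsWithStats(mask.astype(np.uint8)); return [l==i for i in range(1,n) if st[i,4]>=minpix]
def weights(f,W):
    H=cv2.cvtColor(f["img"],cv2.COLOR_BGR2HSV); m=(H[...,0]>17)&(H[...,0]<33)&(H[...,1]>100)&(H[...,2]>50)
    m&=(W[...,2]<0.2)
    return comps(m,25),H
E
cat > a.py <<'E'
from m import *
for n in("top","side"):
    f=cam(n);W=cloud(f);c,H=weights(f,W); print(n)
    for q in c:
        P=W[q];P=P[np.isfinite(P).all(1)]
        if P[:,2].max()<.025: continue
        fin=P[P[:,2]>.042]; print(" brass",len(P),rect(P[P[:,2]<.03]) if n=="top" else "","zmax",np.round(np.percentile(P[:,2],97),3),"fin",len(fin),np.round(fin.mean(0),4) if len(fin) else "", rect(fin) if len(fin)>5 else "")
    h=W[...,2]; X,Y=W[...,0],W[...,1]
    near=(X>.35)&(X<.8)&(abs(Y)<.3)
    for nm,lo,hi in(("rad",.128,.15),("roof",.1,.118)):
        q=near&(h>lo)&(h<hi); P=W[q]; print(nm,len(P),P.mean(0).round(4),np.median(P[:,2]).round(4),rect(P))
    H0,S,V=H[...,0],H[...,1],H[...,2]
    for q in comps((H0>95)&(H0<125)&(S>90)&(h<.03)&(X<.95)&(Y<-.1),400): P=W[q];print("pad",len(P),np.median(P[:,2]).round(4),rect(P))
    for q in comps(((H0<8)|(H0>172))&(S>120)&near,15): P=W[q];t=P[P[:,2]>P[:,2].max()-.012];print("red",len(P),P[:,2].max().round(4),t.mean(0).round(4))
E
python3 a.py
```

```text
top
 brass 398 (array([1.3476, 0.8964]), array([0.0314, 0.0764]), 95.2) zmax 0.104 fin 375 [0.9164 0.4669 0.091 ] (array([0.9279, 0.4808]), array([0.0649, 0.0355]), 54.2)
 brass 358 (array([0.5449, 0.2714]), array([0.0599, 0.0297]), 19.7) zmax 0.053 fin 100 [0.5444 0.2709 0.0503] (array([0.5449, 0.2717]), array([0.0362, 0.0123]), 19.6)
 brass 367 (array([0.4437, 0.2604]), array([0.0609, 0.0295]), 0.2) zmax 0.052 fin 107 [0.4441 0.2608 0.0504] (array([0.4443, 0.2612]), array([0.0354, 0.0123]), 0.7)
 brass 397 (array([0.4225, 0.3535]), array([0.0309, 0.0599]), 162.4) zmax 0.053 fin 108 [0.4226 0.3535 0.0502] (array([0.4229, 0.3542]), array([0.0123, 0.0359]), 162.7)
rad 403 [0.5421 0.0142 0.1402] 0.1402 (array([0.5422, 0.0141]), array([0.0698, 0.0242]), 76.5)
roof 3806 [0.5415 0.0138 0.1121] 0.1122 (array([0.5423, 0.014 ]), array([0.204 , 0.0944]), 76.8)
pad 5345 0.013 (array([ 0.5054, -0.2948]), array([0.2236, 0.1363]), 7.3)
red 390 0.02 [0.7211 0.2623 0.0138]
red 212 0.0506 [0.7092 0.1393 0.046 ]
red 70 0.0408 [ 0.6978 -0.0114  0.035 ]
red 73 0.0388 [ 0.6923 -0.0326  0.0343]
red 70 0.
[... 232 characters left out ...]
347, 0.0147]), 4.2)
 brass 470  zmax 0.052 fin 102 [0.422  0.3548 0.049 ] (array([0.4217, 0.353 ]), array([0.0143, 0.0363]), 158.5)
 brass 443  zmax 0.103 fin 408 [0.9154 0.4732 0.0882] (array([0.9195, 0.4603]), array([0.0383, 0.0597]), 90.7)
rad 204 [0.5412 0.017  0.1385] 0.1391 (array([0.5408, 0.0127]), array([0.0754, 0.0248]), 76.0)
roof 1758 [0.5412 0.0255 0.1113] 0.1117 (array([0.5163, 0.0175]), array([0.2112, 0.1449]), 76.3)
pad 1736 0.0128 (array([ 0.503, -0.293]), array([0.2229, 0.1356]), 7.7)
red 28 0.0386 [ 0.6901 -0.0351  0.0349]
red 109 0.0385 [ 0.6973 -0.0087  0.0331]
red 89 0.0991 [0.4392 0.0419 0.0941]
red 172 0.0512 [0.7086 0.1397 0.0452]
red 370 0.0194 [0.7204 0.2627 0.0131]
```

```bash
cat > d.py <<'E'
import sys
from h import *
# usage: d.py x y z closing_deg [more]; deltas from the measured pose
s=telemetry.get_state(); R=np.array(s["ee_rot"]); p=np.array(s["eef_pos"]); a=np.degrees(np.arctan2(R[1,1],R[0,1]))
print("t",round(s["t"],2),"p",p.round(4),"clos",round(a,2),"q",np.round(s["qpos"],1),"F",np.round(s["contact_force"],1),"w",round(s["width"],3),round(s["grasp_force"],1))
for i in range(1,len(sys.argv)-3,4):
    x,y,z,c=map(float,sys.argv[i:i+4]); print((R.T@(np.array([x,y,z])-p)).round(4), "turn",round((a-c+180)%360-180,1), "q1",round(np.degrees(np.arctan2(y,x)),1))
E
python3 d.py .5418 .0142 .2 -13.4
```

```text
t 0.2 p [0.1945 0.5141 0.2024] clos 69.27 q [63.4  5.  78.6 -0.  96.5 -5.9] F [ 0.7  0.1 -0.7] w 1.002 0.0
[-0.5017 -0.3446  0.0028] turn 82.7 q1 1.5
```

Emit:
{"fn": "drive_tool", "kwargs": {"deltas": [[[-0.502, -0.345, 0.003], 82.7, 0.42], [[-0.502, -0.345, 0.003], 82.7, 0.42], [[-0.502, -0.345, 0.003], 82.7, 0.42], [[-0.502, -0.345, 0.003], 82.7, 0.42], [[-0.502, -0.345, 0.003], 82.7, 0.42], [[-0.502, -0.345, 0.003], 82.7, 0.42], [[-0.502, -0.345, 0.003], 82.7, 0.42], [[-0.502, -0.345, 0.003], 82.7, 0.42], [[-0.502, -0.345, 0.003], 82.7, 0.42], [[-0.502, -0.345, 0.003], 82.7, 0.42], [[-0.502, -0.345, 0.003], 82.7, 0.42], [[-0.502, -0.345, 0.003], 82.7, 0.42]]}}

```text
t: 1.4
eef_pos: [0.5376, 0.0196, 0.2]
ee_rot: [[0.233, 0.973, 0.0], [0.973, -0.233, 0.0], [0.0, -0.0, -1.0]]
contact_force: [0.9, -0.4, 0.1]
width: 0.42
grasp_force: 0.0
```

Emit:
{"fn": "drive_tool", "kwargs": {"deltas": [[[0, 0, 0], 0, 0.42], [[0, 0, 0], 0, 0.42], [[0, 0, 0], 0, 0.42]]}}

```text
t: 1.7
eef_pos: [0.5363, 0.0224, 0.2]
ee_rot: [[0.231, 0.973, -0.001], [0.973, -0.231, 0.001], [0.0, -0.001, -1.0]]
contact_force: [-0.4, 0.3, -0.1]
width: 0.425
grasp_force: 0.0
```

```bash
python3 d.py .5418 .0142 .139 -13.4
python3 - <<'E'
from h import *
f=cam("side"); cv2.imwrite("pics/s1.png",f["img"][120:330,150:430].repeat(2,0).repeat(2,1))
E
```

```text
t 1.7 p [0.5363 0.0224 0.2   ] clos -13.38 q [-3.7  3.4 80.6  0.  96.   9.7] F [-0.4  0.3 -0.1] w 0.425 0.0
[-0.0067  0.0073  0.061 ] turn 0.0 q1 1.5
```

View pics/s1.png

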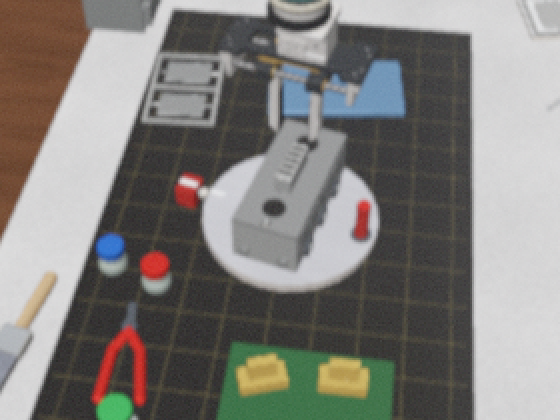

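Run:
```python
from h import *
f=cam("side"); M=np.array(f["camera_from_world"])
for p in([.5363,.0224,.175],[.542,.014,.139],[.542,.014,.111]):
    c=M@np.array(p+[1]); q=c[:2]/c[2]*f["f"]+[f["cx"],f["cy"]]; print(p,q.round(1),"crop",((q-[150,120])*2).round())
```

```text
[0.5363, 0.0224, 0.175] [297. 193.] crop [294. 146.]
[0.542, 0.014, 0.139] [295.  200.2] crop [290. 160.]
[0.542, 0.014, 0.111] [294.8 207.4] crop [290. 175.]
```

The picture shows the gripper above the roof with the fingers on both sides of the radiator: tips at crop (297,135), radiator at (290,160). Descending.

Emit:
{"fn": "drive_tool", "kwargs": {"deltas": [[[-0.0067, 0.0073, 0.0], 0, 0.42], [[-0.0067, 0.0073, 0.02], 0, 0.42], [[-0.0067, 0.0073, 0.04], 0, 0.42], [[-0.0067, 0.0073, 0.055], 0, 0.42], [[-0.0067, 0.0073, 0.0605], 0, 0.42], [[-0.0067, 0.0073, 0.0605], 0, 0.42]]}}

```text
t: 2.4
eef_pos: [0.5419, 0.0135, 0.1388]
ee_rot: [[0.232, 0.973, -0.002], [0.973, -0.232, 0.0], [-0.0, -0.002, -1.0]]
contact_force: [0.0, -0.0, 0.2]
width: 0.421
grasp_force: 0.0
```

Emit:
{"fn": "drive_tool", "kwargs": {"deltas": [[[0, 0, 0], 0, 0.1], [[0, 0, 0], 0, 0.1], [[0, 0, 0], 0, 0.1], [[0, 0, 0], 0, 0.1], [[0, 0, 0], 0, 0.1], [[0, 0, 0], 0, 0.1]], "newtons": 25}}

```text
t: 3.0
eef_pos: [0.5425, 0.0133, 0.1398]
ee_rot: [[0.232, 0.973, 0.0], [0.973, -0.232, 0.0], [0.0, 0.0, -1.0]]
contact_force: [0.0, -0.6, -0.2]
width: 0.101
grasp_force: 0.0
```

Run:
```python
from h import *
f=cam("side"); g=cam("top"); cv2.imwrite("pics/s2.png",np.hstack([cv2.resize(f["img"][120:290,200:400],(400,340)),cv2.resize(g["img"][150:320,200:400],(400,340))]))
```

```text
(no output)
```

View pics/s2.png

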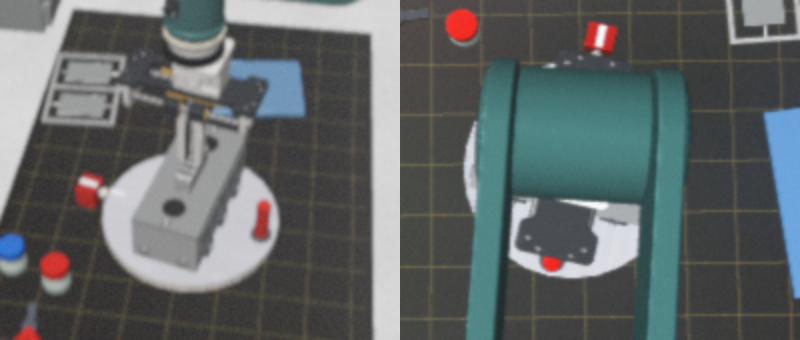

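Run:
```python
from h import *
f=cam("side"); cv2.imwrite("pics/s3.png",cv2.resize(f["img"][150:235,250:350],(800,680))[:600])
W=cloud(f)
for v in range(164,216,3): print(v,[tuple((W[v,u]*1000).round().astype(int)) if f["z_map"][v,u]>0 else 0 for u in range(284,308,4)])
```

```text
164 [(np.int64(570), np.int64(31), np.int64(278)), (np.int64(560), np.int64(30), np.int64(279)), (np.int64(549), np.int64(34), np.int64(283)), (np.int64(539), np.int64(39), np.int64(289)), (np.int64(529), np.int64(40), np.int64(291)), (np.int64(520), np.int64(36), np.int64(289))]
167 [(np.int64(571), np.int64(22), np.int64(261)), (np.int64(560), np.int64(27), np.int64(267)), (np.int64(549), np.int64(33), np.int64(273)), (np.int64(539), np.int64(36), np.int64(277)), (np.int64(529), np.int64(40), np.int64(281)), (np.int64(519), np.int64(43), np.int64(285))]
170 [(np.int64(569), np.int64(34), np.int64(262)), (np.int64(559), np.int64(34), np.int64(263)), (np.int64(551), np.int64(21), np.int64(253)), (np.int64(539), np.int64(33), np.int64(265)), (np.int64(529), np.int64(34), np.int64(266)), (np.int64(519), np.int64(43), np.int64(276))]
173 [(np.int64(568), np.int64(41), np.int64(258)), (np.int64(558), np.int64(44), np.int64(262)), (np.int64(549), np.int64(37), np.int64(257)), (np.int64(538), np.int64(47), np.int64(268)), (np.int64(529), np.int64(40), np.int64(262)), (np.int64(519), np.int
[... 3271 characters left out ...]
 (np.int64(536), np.int64(39), np.int64(132)), (np.int64(527), np.int64(19), np.int64(112)), (np.int64(517), np.int64(15), np.int64(109))]
212 [(np.int64(568), np.int64(37), np.int64(113)), (np.int64(557), np.int64(42), np.int64(120)), (np.int64(546), np.int64(48), np.int64(128)), (np.int64(536), np.int64(42), np.int64(124)), (np.int64(526), np.int64(30), np.int64(112)), (np.int64(515), np.int64(29), np.int64(112))]
215 [(np.int64(567), np.int64(47), np.int64(112)), (np.int64(557), np.int64(44), np.int64(110)), (np.int64(546), np.int64(46), np.int64(114)), (np.int64(535), np.int64(44), np.int64(113)), (np.int64(525), np.int64(39), np.int64(110)), (np.int64(514), np.int64(39), np.int64(111))]
```

View pics/s3.png

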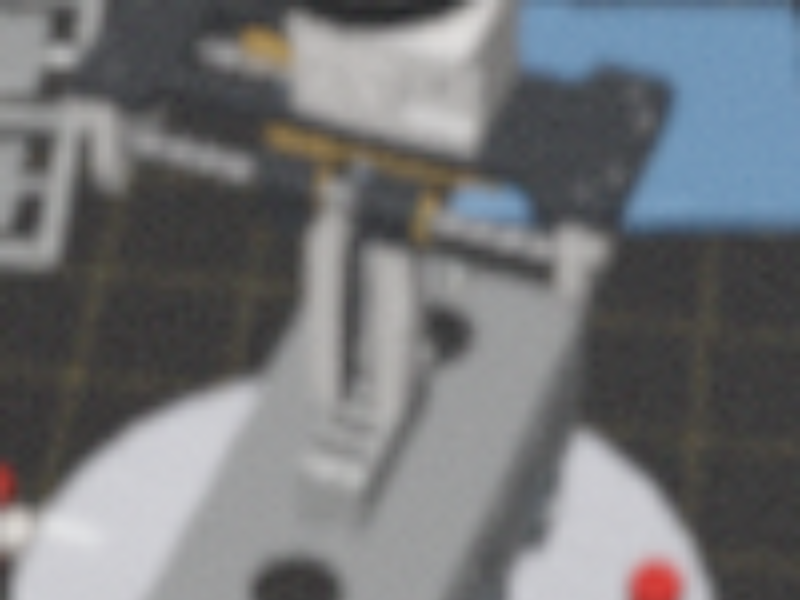

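The zoom shows the closed fingers ending on top of the radiator at crop (340,440), at about z 0.141. So the tips sit about 26 mm higher than the reported TCP implies. I'll reopen, go down about 22 mm and close.

Emit:
{"fn": "drive_tool", "kwargs": {"deltas": [[[0, 0, -0.004], 0, 0.45], [[0, 0, -0.004], 0, 0.45], [[0, 0, -0.004], 0, 0.45], [[0, 0, -0.004], 0, 0.45], [[0, 0, 0.006], 0, 0.45], [[0, 0, 0.012], 0, 0.45], [[0, 0, 0.018], 0, 0.45], [[0, 0, 0.021], 0, 0.45], [[0, 0, 0.021], 0, 0.45]]}}

```text
t: 4.05
eef_pos: [0.5419, 0.0134, 0.1176]
ee_rot: [[0.232, 0.973, -0.002], [0.973, -0.232, 0.0], [-0.0, -0.002, -1.0]]
contact_force: [-0.1, -0.4, 0.2]
width: 0.45
grasp_force: 0.0
```

Emit:
{"fn": "drive_tool", "kwargs": {"deltas": [[[0, 0, 0], 0, 0.1], [[0, 0, 0], 0, 0.1], [[0, 0, 0], 0, 0.1], [[0, 0, 0], 0, 0.1], [[0, 0, 0], 0, 0.1]], "newtons": 25}}

```text
t: 4.55
eef_pos: [0.5425, 0.0134, 0.119]
ee_rot: [[0.232, 0.973, 0.001], [0.973, -0.232, 0.0], [0.0, 0.0, -1.0]]
contact_force: [-0.1, -0.1, 2.2]
width: 0.257
grasp_force: 25.0
```

Run:
```python
from h import *
f=cam("side"); W=cloud(f)*1000
# finger points: above roof/radiator within 25 mm of tool axis
for v in range(176,216,2): print(v,[W[v,u].round().astype(int).tolist() for u in range(282,310,4) if f["z_map"][v,u]>0 and W[v,u,1]>-20])
```

```text
176 [[574, 37, 243], [564, 35, 243], [556, 15, 226], [534, 34, 246], [523, 39, 252], [513, 44, 258]]
178 [[573, 40, 240], [563, 40, 241], [553, 38, 240], [533, 37, 242], [523, 38, 245], [513, 40, 248]]
180 [[574, 38, 231], [563, 44, 238], [553, 38, 234], [543, 39, 236], [533, 42, 240], [523, 44, 243], [513, 37, 238]]
182 [[573, 40, 226], [563, 41, 229], [557, 11, 201], [532, 51, 241], [522, 50, 242], [513, 44, 238]]
184 [[566, 16, 197], [556, 14, 197], [532, 49, 233], [521, 55, 240], [512, 50, 236]]
186 [[566, 18, 192], [556, 17, 193], [532, 48, 225], [522, 49, 227]]
188 [[566, 16, 183], [556, 17, 186], [523, 27, 199]]
190 [[566, 15, 174], [556, 15, 176], [523, 27, 192]]
192 [[566, 19, 171], [556, 12, 166], [538, -20, 137], [523, 27, 185]]
194 [[566, 17, 162], [556, 16, 162], [547, -6, 141], [537, -9, 140], [523, 28, 179]]
196 [[566, 19, 156], [555, 17, 155], [547, -2, 139], [536, -2, 139], [523, 25, 169]]
198 [[582, -16, 112], [566, 18, 147], [556, 15, 146], [546, 6, 138], [535, 5, 139], [522, 27, 163]]
200 [[581, -9, 111], [566, 13, 135], [555, 16, 140], [545, 14, 139], [534, 12, 1
[... 155 characters left out ...]

204 [[578, 11, 116], [567, 9, 115], [553, 32, 141], [543, 29, 140], [533, 25, 137], [522, 28, 142], [513, -2, 112]]
206 [[577, 15, 113], [567, 12, 110], [552, 38, 140], [542, 33, 136], [532, 24, 129], [521, 29, 135], [512, 5, 112]]
208 [[576, 22, 112], [566, 18, 109], [552, 43, 137], [541, 41, 137], [533, 21, 117], [523, 13, 110], [512, 13, 112]]
210 [[575, 28, 111], [564, 27, 111], [551, 45, 131], [540, 49, 137], [532, 24, 113], [521, 24, 114], [511, 22, 113]]
212 [[574, 35, 109], [563, 37, 114], [551, 45, 124], [540, 48, 129], [532, 27, 108], [520, 32, 115], [510, 29, 113]]
214 [[573, 44, 111], [562, 44, 114], [551, 43, 114], [540, 45, 118], [531, 34, 108], [520, 35, 110], [509, 34, 111]]
```

Emit:
{"fn": "drive_tool", "kwargs": {"deltas": [[[0, 0, -0.008], 0, 0.1], [[0, 0, -0.02], 0, 0.1], [[0, 0, -0.035], 0, 0.1], [[0, 0, -0.055], 0, 0.1], [[0, 0, -0.075], 0, 0.1], [[0, 0, -0.075], 0, 0.1]], "newtons": 30}}

```text
t: 5.2
eef_pos: [0.5447, 0.0132, 0.1986]
ee_rot: [[0.232, 0.973, 0.009], [0.973, -0.232, -0.001], [0.002, 0.009, -1.0]]
contact_force: [-0.4, -0.2, -1.4]
width: 0.249
grasp_force: 30.0
```

```bash
python3 d.py .504 -.294 .15 -82.6
```

```text
t 5.2 p [0.5447 0.0132 0.1986] clos -13.43 q [-4.6  4.  80.1  0.  95.4  8.9] F [-0.4 -0.2 -1.4] w 0.249 30.0
[-0.3083  0.0314  0.0484] turn 69.2 q1 -30.3
```

Emit:
{"fn": "drive_tool", "kwargs": {"deltas": [[[-0.034, 0.0035, 0], 8, 0.1], [[-0.068, 0.007, 0], 16, 0.1], [[-0.103, 0.0105, 0], 24, 0.1], [[-0.137, 0.014, 0], 32, 0.1], [[-0.171, 0.0175, 0], 40, 0.1], [[-0.205, 0.021, 0], 48, 0.1], [[-0.24, 0.0245, 0], 56, 0.1], [[-0.274, 0.028, 0], 63, 0.1], [[-0.308, 0.0314, 0.02], 69.2, 0.1], [[-0.308, 0.0314, 0.048], 69.2, 0.1], [[-0.308, 0.0314, 0.048], 69.2, 0.1], [[-0.308, 0.0314, 0.048], 69.2, 0.1]]}}

```text
t: 6.4
eef_pos: [0.501, -0.2929, 0.1449]
ee_rot: [[0.992, 0.129, -0.002], [0.129, -0.992, 0.002], [-0.001, -0.002, -1.0]]
contact_force: [-0.1, 0.2, -0.5]
width: 0.253
grasp_force: 30.0
```

```bash
python3 d.py .504 -.294 .03 -82.6
python3 - <<'E'
from m import *
for n in ("side","top"):
    f=cam(n);W=cloud(f)
    q=(W[...,2]>.08)&(W[...,2]<.30)&(W[...,1]<-.2)&(W[...,0]>.35)&(W[...,0]<.7)
    print(n,np.histogram(W[q][:,2],bins=np.arange(.08,.3,.01)))
f=cam("side");cv2.imwrite("pics/s4.png",cv2.resize(f["img"][60:220,200:420],(770,560)))
E
```

```text
t 6.4 p [ 0.501  -0.2929  0.1449] clos -82.61 q [-35.9  10.   79.6   0.   90.6  46.7] F [-0.1  0.2 -0.5] w 0.253 30.0
[0.003  0.0017 0.1149] turn -0.0 q1 -30.3
side (array([ 121,  131,  144,  148,  167, 1075,  375,  257,  346,  295,   76,
        104,  102,  119,  103,   36,   30,   96,  115,   77,  266]), array([0.08, 0.09, 0.1 , 0.11, 0.12, 0.13, 0.14, 0.15, 0.16, 0.17, 0.18,
       0.19, 0.2 , 0.21, 0.22, 0.23, 0.24, 0.25, 0.26, 0.27, 0.28, 0.29]))
top (array([   6,   19,   45,   23,    0, 1467,  992,    6,   31,    2,    0,
          0,    0,    0,    0,    0,   13,   25,   94,  122,  609]), array([0.08, 0.09, 0.1 , 0.11, 0.12, 0.13, 0.14, 0.15, 0.16, 0.17, 0.18,
       0.19, 0.2 , 0.21, 0.22, 0.23, 0.24, 0.25, 0.26, 0.27, 0.28, 0.29]))
```

View pics/s4.png

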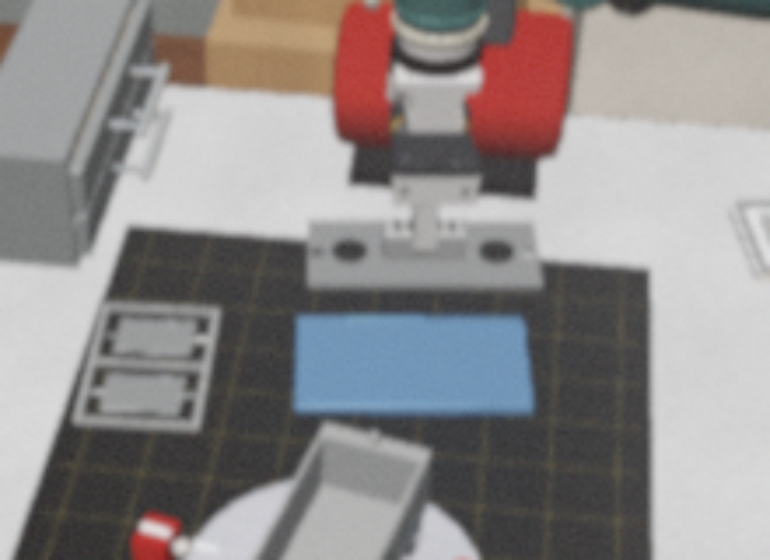

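The picture shows the roof held level over the blue pad, with the open loco body in the foreground. Lowering it.

Emit:
{"fn": "drive_tool", "kwargs": {"deltas": [[[0.003, 0.0017, 0.03], 0, 0.1], [[0.003, 0.0017, 0.06], 0, 0.1], [[0.003, 0.0017, 0.09], 0, 0.1], [[0.003, 0.0017, 0.105], 0, 0.1], [[0.003, 0.0017, 0.112], 0, 0.1], [[0.003, 0.0017, 0.116], 0, 0.1], [[0.003, 0.0017, 0.116], 0, 0.1]]}}

```text
t: 7.25
eef_pos: [0.5054, -0.2952, 0.0308]
ee_rot: [[0.992, 0.129, 0.002], [0.129, -0.992, -0.001], [0.002, 0.001, -1.0]]
contact_force: [0.1, 0.2, -1.3]
width: 0.252
grasp_force: 30.0
```

Emit:
{"fn": "drive_tool", "kwargs": {"deltas": [[[0, 0, 0.001], 0, 0.1], [[0, 0, 0.0025], 0, 0.1], [[0, 0, 0.0035], 0, 0.1], [[0, 0, 0.0035], 0, 0.1]]}}

```text
t: 7.65
eef_pos: [0.5046, -0.2949, 0.0262]
ee_rot: [[0.992, 0.128, 0.0], [0.128, -0.992, -0.0], [0.0, 0.0, -1.0]]
contact_force: [0.0, 0.5, -2.2]
width: 0.251
grasp_force: 30.0
```

Still a hair above the pad, so I'll lower a little more until contact, then release and rise.

Emit:
{"fn": "drive_tool", "kwargs": {"deltas": [[[0, 0, 0.0015], 0, 0.1], [[0, 0, 0.002], 0, 0.1], [[0, 0, 0.002], 0, 0.1]]}}

```text
t: 7.95
eef_pos: [0.5049, -0.295, 0.0251]
ee_rot: [[0.992, 0.128, 0.001], [0.128, -0.992, -0.0], [0.001, 0.001, -1.0]]
contact_force: [-0.6, 0.7, 3.9]
width: 0.253
grasp_force: 30.0
```

Emit:
{"fn": "drive_tool", "kwargs": {"deltas": [[[0, 0, 0], 0, 0.45], [[0, 0, 0], 0, 0.45], [[0, 0, 0], 0, 0.45], [[0, 0, 0], 0, 0.45], [[0, 0, -0.02], 0, 0.45], [[0, 0, -0.05], 0, 0.45], [[0, 0, -0.09], 0, 0.45], [[0, 0, -0.13], 0, 0.45], [[0, 0, -0.16], 0, 0.45], [[0, 0, -0.16], 0, 0.45]]}}

```text
t: 8.95
eef_pos: [0.507, -0.2965, 0.1904]
ee_rot: [[0.992, 0.128, 0.009], [0.128, -0.992, -0.007], [0.009, 0.008, -1.0]]
contact_force: [-0.0, -0.6, 1.2]
width: 0.449
grasp_force: 0.0
```

```bash
cat > b.py <<'E'
from m import *
for n in("top","side"):
    f=cam(n);W=cloud(f);c,H=weights(f,W);print(n)
    for q in c:
        P=W[q];P=P[np.isfinite(P).all(1)]
        if P[:,2].max()<.025 or P[:,0].mean()>.85: continue
        fin=P[(P[:,2]>.042)]; print(" brass",len(P),"fin",len(fin),"z",np.median(fin[:,2]).round(4),rect(fin))
    X,Y,h=[W[...,i] for i in range(3)]
    q=(h>.036)&(h<.06)&(X>.4)&(X<.62)&(Y<-.23)&(Y>-.36)
    if q.sum()>10: print("rad",q.sum(),rect(W[q]))
    q=(h>.0)&(h<.026)&(h>.0155)&(X>.35)&(X<.68)&(Y<-.2)&(Y>-.38)
    if q.sum()>10: print("roofplate",q.sum(),np.median(h[q]),rect(W[q]))
E
python3 b.py; python3 d.py .4441 .2609 .1 90.4 .5442 .2716 .1 109.3 .4225 .3541 .1 72.6
```

```text
top
 brass 355 fin 97 z 0.0508 (array([0.545 , 0.2719]), array([0.0363, 0.0124]), 19.6)
 brass 371 fin 106 z 0.051 (array([0.4442, 0.261 ]), array([0.0358, 0.0124]), 1.5)
 brass 397 fin 109 z 0.0503 (array([0.4227, 0.3549]), array([0.0132, 0.0356]), 160.7)
rad 283 (array([ 0.5042, -0.2904]), array([0.0698, 0.0191]), 6.3)
roofplate 2508 0.018304676875315395 (array([ 0.5057, -0.2904]), array([0.2177, 0.1267]), 6.9)
side
 brass 419 fin 86 z 0.0492 (array([0.5439, 0.2701]), array([0.0357, 0.0151]), 19.9)
 brass 431 fin 84 z 0.0496 (array([0.4433, 0.2604]), array([0.0346, 0.0145]), 2.3)
 brass 469 fin 98 z 0.0493 (array([0.422 , 0.3535]), array([0.0146, 0.0363]), 159.2)
rad 149 (array([ 0.5032, -0.2957]), array([0.069 , 0.0328]), 11.6)
roofplate 909 0.01851742850894511 (array([ 0.5027, -0.2897]), array([0.2157, 0.1267]), 8.2)
t 9.05 p [ 0.5048 -0.295   0.1844] clos -82.63 q [-35.9   9.6  75.5   0.   94.8  46.8] F [ 0.8 -0.  -1.8] w 0.449 0.0
[ 0.011  -0.5591  0.084 ] turn -173.0 q1 30.4
[ 0.1117 -0.5569  0.0841] turn 168.1 q1 26.5
[ 0.0016 -0.6543  0.0839] turn -155.2 q1 40.0
```

Emit:
{"fn": "drive_tool", "kwargs": {"deltas": [[[0.011, -0.559, 0], 7, 0.35], [[0.011, -0.559, 0], 7, 0.35], [[0.011, -0.559, 0], 7, 0.35], [[0.011, -0.559, 0], 7, 0.35], [[0.011, -0.559, 0], 7, 0.35], [[0.011, -0.559, 0], 7, 0.35], [[0.011, -0.559, 0], 7, 0.35], [[0.011, -0.559, 0], 7, 0.35], [[0.011, -0.559, 0], 7, 0.35], [[0.011, -0.559, 0], 7, 0.35], [[0.011, -0.559, 0], 7, 0.35], [[0.011, -0.559, 0], 7, 0.35]]}}

```text
t: 10.25
eef_pos: [0.4412, 0.2649, 0.1809]
ee_rot: [[1.0, 0.013, -0.005], [0.013, -1.0, -0.0], [-0.005, 0.0, -1.0]]
contact_force: [0.1, -0.7, 0.0]
width: 0.351
grasp_force: 0.0
```

Emit:
{"fn": "drive_tool", "kwargs": {"deltas": [[[0, 0, 0.0], 0, 0.35], [[0, 0, 0.0], 0, 0.35]]}}

```text
t: 10.45
eef_pos: [0.4434, 0.2598, 0.1825]
ee_rot: [[1.0, 0.006, -0.003], [0.006, -1.0, -0.002], [-0.003, 0.002, -1.0]]
contact_force: [0.3, -0.4, -0.6]
width: 0.35
grasp_force: 0.0
```

```bash
python3 d.py .4438 .2608 .06 -89.2 .4438 .2608 .023 -89.2
```

```text
t 10.45 p [0.4434 0.2598 0.1825] clos -89.66 q [ 24.1   0.8  85.2  -0.   94.1 113.7] F [ 0.3 -0.4 -0.6] w 0.35 0.0
[ 0.0008 -0.0013  0.1225] turn -0.5 q1 30.4
[ 0.0008 -0.0014  0.1595] turn -0.5 q1 30.4
```

Emit:
{"fn": "drive_tool", "kwargs": {"deltas": [[[0.0008, -0.001, 0.04], 0, 0.35], [[0.0008, -0.001, 0.08], 0, 0.35], [[0.0008, -0.001, 0.115], 0, 0.35], [[0.0008, -0.001, 0.135], 0, 0.35], [[0.0008, -0.001, 0.15], 0, 0.35], [[0.0008, -0.001, 0.156], 0, 0.35], [[0.0008, -0.001, 0.158], 0, 0.35], [[0.0008, -0.001, 0.158], 0, 0.35]]}}

```text
t: 11.25
eef_pos: [0.4453, 0.2613, 0.0267]
ee_rot: [[1.0, 0.005, 0.001], [0.005, -1.0, 0.0], [0.001, -0.0, -1.0]]
contact_force: [-0.4, -0.2, 0.0]
width: 0.348
grasp_force: 0.0
```

Emit:
{"fn": "drive_tool", "kwargs": {"deltas": [[[0, 0, 0], 0, 0.0], [[0, 0, 0], 0, 0.0], [[0, 0, 0], 0, 0.0], [[0, 0, 0], 0, 0.0], [[0, 0, 0], 0, 0.0]], "newtons": 40}}

```text
t: 11.75
eef_pos: [0.4451, 0.2618, 0.0268]
ee_rot: [[1.0, 0.007, 0.001], [0.007, -1.0, -0.0], [0.001, 0.0, -1.0]]
contact_force: [0.7, -1.7, 3.4]
width: 0.127
grasp_force: 40.0
```

Emit:
{"fn": "drive_tool", "kwargs": {"deltas": [[[0, 0, -0.01], 0, 0.0], [[0, 0, -0.03], 0, 0.0], [[0, 0, -0.06], 0, 0.0], [[0, 0, -0.1], 0, 0.0], [[0, 0, -0.12], 0, 0.0], [[0, 0, -0.12], 0, 0.0]]}}

```text
t: 12.35
eef_pos: [0.4464, 0.2633, 0.1501]
ee_rot: [[1.0, 0.007, 0.007], [0.007, -1.0, 0.004], [0.007, -0.004, -1.0]]
contact_force: [-0.3, 0.2, -3.8]
width: 0.124
grasp_force: 40.0
```

```bash
cat > tgt.py <<'E'
import numpy as np,sys
a=np.radians(76.6); print([ (i,(np.array([.5418,.0142])+i/1000*np.array([np.cos(a),np.sin(a)])).round(4).tolist()) for i in(-52,0,52)])
E
python3 tgt.py; python3 d.py .5298 -.0364 .15 -103.4
python3 - <<'E'
from h import *
f=cam("side"); cv2.imwrite("pics/s5.png",cv2.resize(f["img"][150:360,240:440],(571,600)))
E
```

```text
[(-52, [0.5297, -0.0364]), (0, [0.5418, 0.0142]), (52, [0.5539, 0.0648])]
t 12.35 p [0.4464 0.2633 0.1501] clos -89.61 q [ 24.2   1.6  88.2   0.   89.8 113.8] F [-0.3  0.2 -3.8] w 0.124 40.0
[ 0.0813  0.3002 -0.0005] turn 13.8 q1 -3.9
```

View pics/s5.png

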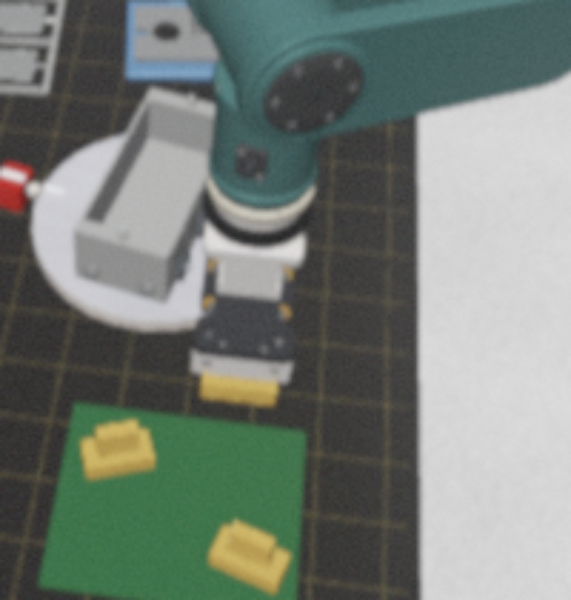

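The picture shows a weight held level by its fin, with the other two still on the mat and the loco empty. Carrying it to the far slot.

Emit:
{"fn": "drive_tool", "kwargs": {"deltas": [[[0.005, 0.01, -0.015], 2, 0.0], [[0.015, 0.045, -0.025], 5, 0.0], [[0.03, 0.085, -0.025], 8, 0.0], [[0.04, 0.125, -0.025], 11, 0.0], [[0.05, 0.165, -0.025], 13.8, 0.0], [[0.06, 0.205, -0.025], 13.8, 0.0], [[0.07, 0.245, -0.025], 13.8, 0.0], [[0.077, 0.28, -0.025], 13.8, 0.0], [[0.081, 0.3, -0.025], 13.8, 0.0], [[0.081, 0.3, -0.025], 13.8, 0.0], [[0.081, 0.3, -0.02], 13.8, 0.0], [[0.081, 0.3, -0.02], 13.8, 0.0]]}}

```text
t: 13.6
eef_pos: [0.5264, -0.0367, 0.1644]
ee_rot: [[0.973, -0.232, -0.003], [-0.232, -0.973, 0.001], [-0.004, -0.0, -1.0]]
contact_force: [0.4, 0.5, -3.0]
width: 0.122
grasp_force: 40.0
```

```bash
python3 d.py .5298 -.0364 .079 -103.4
```

```text
t 13.6 p [ 0.5264 -0.0367  0.1644] clos -103.41 q [-10.2   2.9  85.1   0.   92.2  93.2] F [ 0.4  0.5 -3. ] w 0.122 40.0
[ 0.0036 -0.001   0.0854] turn -0.0 q1 -3.9
```

Emit:
{"fn": "drive_tool", "kwargs": {"deltas": [[[0.003, 0, 0.0], 0, 0.0], [[0.003, 0, 0.025], 0, 0.0], [[0.003, 0, 0.05], 0, 0.0], [[0.003, 0, 0.07], 0, 0.0], [[0.003, 0, 0.078], 0, 0.0], [[0.003, 0, 0.082], 0, 0.0], [[0.003, 0, 0.082], 0, 0.0], [[0.003, 0, 0.082], 0, 0.0]]}}

```text
t: 14.4
eef_pos: [0.5314, -0.0382, 0.0855]
ee_rot: [[0.973, -0.232, 0.003], [-0.232, -0.973, -0.0], [0.003, -0.0, -1.0]]
contact_force: [-0.1, -0.8, -2.3]
width: 0.124
grasp_force: 40.0
```

Emit:
{"fn": "drive_tool", "kwargs": {"deltas": [[[0, 0, 0.001], 0, 0.0], [[0, 0, 0.002], 0, 0.0], [[0, 0, 0.003], 0, 0.0], [[0, 0, 0.003], 0, 0.0]]}}

```text
t: 14.8
eef_pos: [0.5304, -0.0382, 0.0811]
ee_rot: [[0.973, -0.232, -0.0], [-0.232, -0.973, 0.0], [-0.0, -0.0, -1.0]]
contact_force: [0.3, -0.1, -3.1]
width: 0.124
grasp_force: 40.0
```

Emit:
{"fn": "drive_tool", "kwargs": {"deltas": [[[0, 0, 0.001], 0, 0.0], [[0, 0, 0.002], 0, 0.0], [[0, 0, 0.003], 0, 0.0], [[0, 0, 0.0038], 0, 0.0], [[0, 0, 0.0038], 0, 0.0], [[0, 0, 0.0038], 0, 0.0]]}}

```text
t: 15.4
eef_pos: [0.5305, -0.0382, 0.0773]
ee_rot: [[0.973, -0.232, -0.0], [-0.232, -0.973, 0.0], [-0.0, -0.0, -1.0]]
contact_force: [-0.7, -0.4, -3.0]
width: 0.123
grasp_force: 40.0
```

Emit:
{"fn": "drive_tool", "kwargs": {"deltas": [[[0, 0, 0.001], 0, 0.0], [[0, 0, 0.0015], 0, 0.0], [[0, 0, 0.0015], 0, 0.0]]}}

```text
t: 15.7
eef_pos: [0.5307, -0.0382, 0.0768]
ee_rot: [[0.973, -0.232, 0.001], [-0.232, -0.973, -0.0], [0.001, -0.0, -1.0]]
contact_force: [-2.2, -0.3, 2.6]
width: 0.125
grasp_force: 40.0
```

Contact. Release, rise, and go to weight B at (0.5442, 0.2712) with closing -70.4.

Emit:
{"fn": "drive_tool", "kwargs": {"deltas": [[[0, 0, 0], 0, 0.28], [[0, 0, 0], 0, 0.28], [[0, 0, 0], 0, 0.28], [[0, 0, -0.02], 0, 0.28], [[0, 0, -0.05], 0, 0.28], [[0, 0, -0.08], 0, 0.28], [[0, 0, -0.095], 0, 0.28], [[0, 0, -0.095], 0, 0.28]]}}

```text
t: 16.5
eef_pos: [0.5321, -0.0385, 0.1736]
ee_rot: [[0.973, -0.232, 0.006], [-0.232, -0.973, -0.001], [0.006, -0.0, -1.0]]
contact_force: [-0.3, -1.2, -0.1]
width: 0.282
grasp_force: 0.0
```

```bash
python3 d.py .5443 .2713 .17 -70.4
```

```text
t 16.5 p [ 0.5321 -0.0385  0.1736] clos -103.43 q [-10.2   3.1  83.9   0.   92.7  93.2] F [-0.3 -1.2 -0.1] w 0.282 0.0
[-0.0601 -0.3041  0.0034] turn -33.0 q1 26.5
```

Emit:
{"fn": "drive_tool", "kwargs": {"deltas": [[[-0.06, -0.304, 0], -33, 0.35], [[-0.06, -0.304, 0], -33, 0.35], [[-0.06, -0.304, 0], -33, 0.35], [[-0.06, -0.304, 0], -33, 0.35], [[-0.06, -0.304, 0], -33, 0.35], [[-0.06, -0.304, 0], -33, 0.35], [[-0.06, -0.304, 0], -33, 0.35], [[-0.06, -0.304, 0], -33, 0.35], [[-0.06, -0.304, 0], -33, 0.35], [[-0.06, -0.304, 0], -33, 0.35]]}}

```text
t: 17.5
eef_pos: [0.5428, 0.2696, 0.1703]
ee_rot: [[0.943, 0.333, -0.001], [0.333, -0.943, -0.001], [-0.001, 0.001, -1.0]]
contact_force: [0.3, -0.3, 0.5]
width: 0.352
grasp_force: 0.0
```

```bash
python3 b.py; python3 d.py .5443 .2713 .026 -70.4
```

```text
top
 brass 347 fin 347 z 0.0717 (array([ 0.5438, -0.0087]), array([0.0284, 0.0592]), 169.5)
 brass 193 fin 49 z 0.0511 (array([0.5364, 0.2686]), array([0.018 , 0.0122]), 19.3)
rad 364 (array([ 0.5047, -0.2936]), array([0.0697, 0.0262]), 7.7)
roofplate 2980 0.018338942797432645 (array([ 0.5059, -0.2912]), array([0.2148, 0.1271]), 7.2)
side
 brass 63 fin 63 z 0.0711 (array([ 0.5218, -0.0029]), array([0.0269, 0.0151]), 79.1)
 brass 420 fin 86 z 0.0499 (array([0.5437, 0.2723]), array([0.0362, 0.0145]), 16.9)
 brass 467 fin 100 z 0.0497 (array([0.4216, 0.3536]), array([0.0152, 0.0366]), 158.5)
t 17.6 p [0.543  0.2697 0.1709] clos -70.57 q [21.1 12.6 73.5 -0.  93.9 91.6] F [-0.2 -0.4  0.4] w 0.345 0.0
[ 0.0018 -0.0011  0.1449] turn -0.2 q1 26.5
```

Emit:
{"fn": "drive_tool", "kwargs": {"deltas": [[[0.002, -0.0012, 0.04], 0, 0.35], [[0.002, -0.0012, 0.08], 0, 0.35], [[0.002, -0.0012, 0.11], 0, 0.35], [[0.002, -0.0012, 0.13], 0, 0.35], [[0.002, -0.0012, 0.14], 0, 0.35], [[0.002, -0.0012, 0.144], 0, 0.35], [[0.002, -0.0012, 0.144], 0, 0.35]]}}

```text
t: 18.3
eef_pos: [0.5447, 0.2729, 0.0275]
ee_rot: [[0.942, 0.334, 0.001], [0.334, -0.942, 0.0], [0.001, -0.0, -1.0]]
contact_force: [-0.6, -0.6, 0.2]
width: 0.349
grasp_force: 0.0
```

Emit:
{"fn": "drive_tool", "kwargs": {"deltas": [[[0, 0, 0], 0, 0.0], [[0, 0, 0], 0, 0.0], [[0, 0, 0], 0, 0.0], [[0, 0, 0], 0, 0.0], [[0, 0, 0], 0, 0.0]], "newtons": 40}}

```text
t: 18.8
eef_pos: [0.5452, 0.273, 0.0281]
ee_rot: [[0.942, 0.335, 0.002], [0.335, -0.942, -0.0], [0.002, 0.001, -1.0]]
contact_force: [-0.3, -2.8, 4.2]
width: 0.124
grasp_force: 40.0
```

Emit:
{"fn": "drive_tool", "kwargs": {"deltas": [[[0, 0, -0.01], 0, 0.0], [[0, 0, -0.03], 0, 0.0], [[0, 0, -0.06], 0, 0.0], [[0, 0, -0.1], 0, 0.0], [[0, 0, -0.14], 0, 0.0], [[0, 0, -0.145], 0, 0.0]]}}

```text
t: 19.4
eef_pos: [0.5465, 0.2748, 0.1781]
ee_rot: [[0.942, 0.335, 0.01], [0.335, -0.942, 0.005], [0.011, -0.001, -1.0]]
contact_force: [1.1, -0.3, -2.2]
width: 0.123
grasp_force: 40.0
```

```bash
sed -i 's/(-52,0,52)/(-22,18,58)/' tgt.py; python3 tgt.py; python3 d.py .5552 .0706 .165 -103.4
python3 - <<'E'
from m import *
f=cam("top");W=cloud(f);c,H=weights(f,W)
for q in c:
    P=W[q]; P=P[np.isfinite(P).all(1)]
    if P[:,0].mean()<.85: print(P.mean(0),np.percentile(P[:,2],[5,50,97]), [rect(P[(P[:,2]>a)&(P[:,2]<b)]) for a,b in((.06,.08),(.092,.11)) if ((P[:,2]>a)&(P[:,2]<b)).sum()>5])
cv2.imwrite("pics/t6.png",cv2.resize(f["img"][170:310,130:350],(770,490)))
E
```

```text
[(-22, [0.5367, -0.0072]), (18, [0.546, 0.0317]), (58, [0.5552, 0.0706])]
t 19.4 p [0.5465 0.2748 0.1781] clos -70.4 q [21.4 12.7 72.6  0.1 94.1 91.8] F [ 1.1 -0.3 -2.2] w 0.123 40.0
[-0.0604  0.1953  0.0122] turn 33.0 q1 7.2
[0.56967303 0.2721691  0.17001237] [0.16084091 0.17026382 0.17642885] []
[ 0.54328995 -0.00832054  0.07962483] [0.0685389  0.07206117 0.10279499] [(array([ 0.5437, -0.0087]), array([0.0284, 0.0588]), 169.6), (array([ 0.5438, -0.0082]), array([0.012 , 0.0358]), 169.6)]
[0.52599913 0.26402915 0.17051669] [0.16210679 0.17080526 0.18196554] []
```

View pics/t6.png

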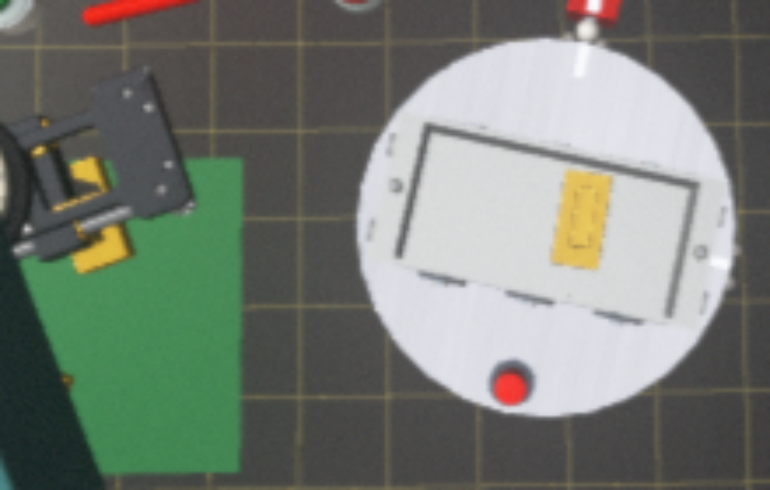

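The picture shows the first weight upright in the loco at (582,218), knocked toward the middle. It still fits, so I'll adjust the slots to +58 and +18 mm.

Emit:
{"fn": "drive_tool", "kwargs": {"deltas": [[[-0.005, 0.015, 0], 5, 0.0], [[-0.015, 0.045, 0], 10, 0.0], [[-0.025, 0.08, 0], 15, 0.0], [[-0.036, 0.115, 0], 21, 0.0], [[-0.046, 0.15, 0], 27, 0.0], [[-0.055, 0.18, 0], 33, 0.0], [[-0.0604, 0.1953, 0], 33, 0.0], [[-0.0604, 0.1953, 0], 33, 0.0], [[-0.0604, 0.1953, 0], 33, 0.0], [[-0.0604, 0.1953, 0], 33, 0.0]]}}

```text
t: 20.45
eef_pos: [0.5523, 0.0705, 0.1711]
ee_rot: [[0.973, -0.23, -0.001], [-0.23, -0.973, 0.001], [-0.001, -0.001, -1.0]]
contact_force: [0.2, -0.2, -3.6]
width: 0.128
grasp_force: 40.0
```

```bash
python3 d.py .5552 .0706 .079 -103.4
```

```text
t 20.45 p [0.5523 0.0705 0.1711] clos -103.27 q [1.400e+00 6.400e+00 8.060e+01 1.000e-01 9.300e+01 1.047e+02] F [ 0.2 -0.2 -3.6] w 0.128 40.0
[ 0.0029 -0.0007  0.0921] turn 0.1 q1 7.2
```

Emit:
{"fn": "drive_tool", "kwargs": {"deltas": [[[0.0025, -0.0005, 0.0], 0, 0.0], [[0.0025, -0.0005, 0.03], 0, 0.0], [[0.0025, -0.0005, 0.06], 0, 0.0], [[0.0025, -0.0005, 0.08], 0, 0.0], [[0.0025, -0.0005, 0.087], 0, 0.0], [[0.0025, -0.0005, 0.09], 0, 0.0], [[0.0025, -0.0005, 0.09], 0, 0.0], [[0.0025, -0.0005, 0.09], 0, 0.0]]}}

```text
t: 21.25
eef_pos: [0.5564, 0.0691, 0.0835]
ee_rot: [[0.973, -0.232, 0.003], [-0.232, -0.973, 0.0], [0.003, -0.001, -1.0]]
contact_force: [0.4, 0.8, -3.9]
width: 0.122
grasp_force: 40.0
```

Emit:
{"fn": "drive_tool", "kwargs": {"deltas": [[[0, 0, 0.001], 0, 0.0], [[0, 0, 0.002], 0, 0.0], [[0, 0, 0.002], 0, 0.0], [[0, 0, 0.002], 0, 0.0]]}}

```text
t: 21.65
eef_pos: [0.5553, 0.0688, 0.08]
ee_rot: [[0.973, -0.232, 0.0], [-0.232, -0.973, 0.0], [0.0, -0.0, -1.0]]
contact_force: [0.2, 0.1, -2.6]
width: 0.126
grasp_force: 40.0
```

Emit:
{"fn": "drive_tool", "kwargs": {"deltas": [[[0, 0, 0.001], 0, 0.0], [[0, 0, 0.002], 0, 0.0], [[0, 0, 0.0027], 0, 0.0], [[0, 0, 0.0027], 0, 0.0]]}}

```text
t: 22.05
eef_pos: [0.5555, 0.0688, 0.078]
ee_rot: [[0.973, -0.232, 0.001], [-0.232, -0.973, -0.0], [0.001, -0.0, -1.0]]
contact_force: [-2.0, -0.8, 1.8]
width: 0.123
grasp_force: 40.0
```

Emit:
{"fn": "drive_tool", "kwargs": {"deltas": [[[0, 0, 0], 0, 0.22], [[0, 0, 0], 0, 0.22], [[0, 0, 0], 0, 0.22], [[0, 0, -0.02], 0, 0.22], [[0, 0, -0.05], 0, 0.22], [[0, 0, -0.08], 0, 0.22], [[0, 0, -0.095], 0, 0.22], [[0, 0, -0.095], 0, 0.22]]}}

```text
t: 22.85
eef_pos: [0.5569, 0.069, 0.1751]
ee_rot: [[0.973, -0.232, 0.006], [-0.232, -0.973, 0.0], [0.006, -0.002, -1.0]]
contact_force: [0.7, -0.5, 1.1]
width: 0.217
grasp_force: 0.0
```

```bash
python3 d.py .4224 .354 .17 71.5
```

```text
t 22.85 p [0.5569 0.069  0.1751] clos -103.42 q [  1.3   6.6  80.    0.   93.1 104.7] F [ 0.7 -0.5  1.1] w 0.217 0.0
[-0.197  -0.246   0.0043] turn -174.9 q1 40.0
```

Emit:
{"fn": "drive_tool", "kwargs": {"deltas": [[[-0.197, -0.246, 0], -100, 0.35], [[-0.197, -0.246, 0], -100, 0.35], [[-0.197, -0.246, 0], -100, 0.35], [[-0.197, -0.246, 0], -100, 0.35], [[-0.197, -0.246, 0], -100, 0.35], [[-0.197, -0.246, 0], -100, 0.35], [[-0.197, -0.246, 0], -100, 0.35], [[-0.197, -0.246, 0], -100, 0.35], [[-0.197, -0.246, 0], -100, 0.35], [[-0.197, -0.246, 0], -100, 0.35], [[-0.197, -0.246, 0], -100, 0.35], [[-0.197, -0.246, 0], -100, 0.35]]}}

```text
t: 24.05
eef_pos: [0.4199, 0.3534, 0.1696]
ee_rot: [[0.055, 0.998, -0.003], [0.998, -0.055, -0.002], [-0.002, -0.003, -1.0]]
contact_force: [0.2, -0.2, -0.2]
width: 0.353
grasp_force: 0.0
```

Emit:
{"fn": "drive_tool", "kwargs": {"deltas": [[[0, 0, 0], -75, 0.35], [[0, 0, 0], -75, 0.35], [[0, 0, 0], -75, 0.35], [[0, 0, 0], -75, 0.35], [[0, 0, 0], -75, 0.35], [[0, 0, 0], -75, 0.35], [[0, 0, 0], -75, 0.35], [[0, 0, 0], -75, 0.35], [[0, 0, 0], -75, 0.35], [[0, 0, 0], -75, 0.35], [[0, 0, 0], -75, 0.35]]}}

```text
t: 25.15
eef_pos: [0.4202, 0.3535, 0.1705]
ee_rot: [[-0.948, 0.318, -0.002], [0.318, 0.948, -0.001], [0.002, -0.002, -1.0]]
contact_force: [0.2, -0.5, -0.2]
width: 0.349
grasp_force: 0.0
```

```bash
python3 b.py; python3 d.py .4222 .3539 .027 71.3
```

```text
top
 brass 347 fin 347 z 0.0721 (array([0.5544, 0.0693]), array([0.0286, 0.0591]), 166.7)
 brass 345 fin 345 z 0.0718 (array([ 0.5437, -0.0087]), array([0.0285, 0.0589]), 169.4)
 brass 358 fin 103 z 0.0506 (array([0.4225, 0.3548]), array([0.0129, 0.0365]), 158.7)
rad 364 (array([ 0.5046, -0.2937]), array([0.0698, 0.0254]), 6.4)
roofplate 2993 0.018287676119643104 (array([ 0.5054, -0.2915]), array([0.216 , 0.1271]), 7.5)
side
 brass 264 fin 264 z 0.0721 (array([ 0.543 , -0.0043]), array([0.0271, 0.0581]), 165.3)
 brass 89 fin 89 z 0.0926 (array([0.5515, 0.0714]), array([0.0174, 0.0505]), 176.4)
 brass 467 fin 99 z 0.0501 (array([0.4218, 0.3533]), array([0.0147, 0.0355]), 159.8)
rad 94 (array([ 0.5105, -0.2948]), array([0.0555, 0.0282]), 15.3)
roofplate 414 0.018515417016418345 (array([ 0.5426, -0.2862]), array([0.1322, 0.1311]), 3.6)
t 25.25 p [0.4205 0.3537 0.1713] clos 71.48 q [ 34.2   5.5  81.6   0.   93.  -37.3] F [ 0.9 -0.3  0. ] w 0.352 0.0
[-0.0017  0.0009  0.1443] turn 0.2 q1 40.0
```

Emit:
{"fn": "drive_tool", "kwargs": {"deltas": [[[-0.0018, 0.0009, 0.04], 0.7, 0.35], [[-0.0018, 0.0009, 0.08], 0.7, 0.35], [[-0.0018, 0.0009, 0.11], 0.7, 0.35], [[-0.0018, 0.0009, 0.13], 0.7, 0.35], [[-0.0018, 0.0009, 0.14], 0.7, 0.35], [[-0.0018, 0.0009, 0.144], 0.7, 0.35], [[-0.0018, 0.0009, 0.144], 0.7, 0.35]]}}

```text
t: 25.95
eef_pos: [0.4231, 0.3544, 0.0285]
ee_rot: [[-0.945, 0.328, 0.001], [0.328, 0.945, 0.0], [-0.0, 0.001, -1.0]]
contact_force: [0.2, 0.4, 0.3]
width: 0.352
grasp_force: 0.0
```

Emit:
{"fn": "drive_tool", "kwargs": {"deltas": [[[0, 0, 0], 0, 0.0], [[0, 0, 0], 0, 0.0], [[0, 0, 0], 0, 0.0], [[0, 0, 0], 0, 0.0], [[0, 0, 0], 0, 0.0]], "newtons": 40}}

```text
t: 26.45
eef_pos: [0.4233, 0.3543, 0.0291]
ee_rot: [[-0.945, 0.328, 0.001], [0.328, 0.945, 0.0], [-0.001, 0.001, -1.0]]
contact_force: [-1.0, -1.6, 4.2]
width: 0.123
grasp_force: 40.0
```

Emit:
{"fn": "drive_tool", "kwargs": {"deltas": [[[0, 0, -0.01], 0, 0.0], [[0, 0, -0.03], 0, 0.0], [[0, 0, -0.06], 0, 0.0], [[0, 0, -0.1], 0, 0.0], [[0, 0, -0.14], 0, 0.0], [[0, 0, -0.15], 0, 0.0]]}}

```text
t: 27.05
eef_pos: [0.4247, 0.3558, 0.1836]
ee_rot: [[-0.945, 0.327, 0.008], [0.328, 0.945, 0.006], [-0.005, 0.008, -1.0]]
contact_force: [0.8, 0.1, -1.1]
width: 0.124
grasp_force: 40.0
```

```bash
python3 d.py .5465 .0314 .175 76.6
```

```text
t 27.05 p [0.4247 0.3558 0.1836] clos 70.88 q [ 34.1   5.3  80.4   0.   93.7 -36.8] F [ 0.8  0.1 -1.1] w 0.124 40.0
[-0.2213 -0.2666  0.0077] turn -5.7 q1 3.3
```

Emit:
{"fn": "drive_tool", "kwargs": {"deltas": [[[-0.01, -0.012, 0], -1, 0.0], [[-0.035, -0.042, 0], -2, 0.0], [[-0.065, -0.078, 0], -3, 0.0], [[-0.095, -0.114, 0], -4, 0.0], [[-0.125, -0.15, 0], -5, 0.0], [[-0.155, -0.186, 0], -5.7, 0.0], [[-0.185, -0.222, 0], -5.7, 0.0], [[-0.21, -0.252, 0], -5.7, 0.0], [[-0.2213, -0.2666, 0], -5.7, 0.0], [[-0.2213, -0.2666, 0], -5.7, 0.0], [[-0.2213, -0.2666, 0], -5.7, 0.0], [[-0.2213, -0.2666, 0], -5.7, 0.0]]}}

```text
t: 28.25
eef_pos: [0.5437, 0.031, 0.1771]
ee_rot: [[-0.973, 0.231, -0.002], [0.231, 0.973, 0.001], [0.002, 0.0, -1.0]]
contact_force: [0.2, 0.5, -1.7]
width: 0.124
grasp_force: 40.0
```

```bash
python3 d.py .5465 .0314 .081 76.6
```

```text
t 28.25 p [0.5437 0.031  0.1771] clos 76.65 q [ -2.7   4.8  81.7   0.   93.6 -79.4] F [ 0.2  0.5 -1.7] w 0.124 40.0
[-0.0028  0.001   0.0961] turn 0.0 q1 3.3
```

Emit:
{"fn": "drive_tool", "kwargs": {"deltas": [[[-0.002, 0.001, 0.0], 0, 0.0], [[-0.002, 0.001, 0.03], 0, 0.0], [[-0.002, 0.001, 0.06], 0, 0.0], [[-0.002, 0.001, 0.08], 0, 0.0], [[-0.002, 0.001, 0.09], 0, 0.0], [[-0.002, 0.001, 0.094], 0, 0.0], [[-0.002, 0.001, 0.094], 0, 0.0], [[-0.002, 0.001, 0.094], 0, 0.0]]}}

```text
t: 29.05
eef_pos: [0.5477, 0.0305, 0.0857]
ee_rot: [[-0.973, 0.232, 0.003], [0.232, 0.973, -0.0], [-0.003, 0.001, -1.0]]
contact_force: [-0.2, 0.4, -2.4]
width: 0.123
grasp_force: 40.0
```

Emit:
{"fn": "drive_tool", "kwargs": {"deltas": [[[0, 0, 0.001], 0, 0.0], [[0, 0, 0.002], 0, 0.0], [[0, 0, 0.003], 0, 0.0], [[0, 0, 0.003], 0, 0.0]]}}

```text
t: 29.45
eef_pos: [0.5466, 0.0303, 0.0811]
ee_rot: [[-0.973, 0.232, -0.0], [0.232, 0.973, 0.0], [0.0, 0.0, -1.0]]
contact_force: [0.5, 0.2, -2.5]
width: 0.124
grasp_force: 40.0
```

Emit:
{"fn": "drive_tool", "kwargs": {"deltas": [[[0, 0, 0.001], 0, 0.0], [[0, 0, 0.002], 0, 0.0], [[0, 0, 0.0028], 0, 0.0], [[0, 0, 0.0028], 0, 0.0]]}}

```text
t: 29.85
eef_pos: [0.5467, 0.0302, 0.0791]
ee_rot: [[-0.973, 0.232, 0.0], [0.232, 0.973, -0.0], [-0.0, 0.0, -1.0]]
contact_force: [-1.3, 0.6, 1.6]
width: 0.128
grasp_force: 40.0
```

Contact. Release with a small opening and rise.

Emit:
{"fn": "drive_tool", "kwargs": {"deltas": [[[0, 0, 0], 0, 0.22], [[0, 0, 0], 0, 0.22], [[0, 0, 0], 0, 0.22], [[0, 0, -0.02], 0, 0.22], [[0, 0, -0.05], 0, 0.22], [[0, 0, -0.08], 0, 0.22], [[0, 0, -0.11], 0, 0.22], [[0, 0, -0.11], 0, 0.22]]}}

```text
t: 30.65
eef_pos: [0.5495, 0.0302, 0.1939]
ee_rot: [[-0.973, 0.232, 0.011], [0.232, 0.973, -0.0], [-0.01, 0.002, -1.0]]
contact_force: [0.4, -0.2, 0.3]
width: 0.218
grasp_force: 0.0
```

```bash
python3 d.py .5045 -.2943 .19 97.3
```

```text
t 30.65 p [0.5495 0.0302 0.1939] clos 76.57 q [ -2.8   4.7  79.9   0.   94.8 -79.3] F [ 0.4 -0.2  0.3] w 0.218 0.0
[-0.0316 -0.3261  0.0035] turn -20.7 q1 -30.3
```

Emit:
{"fn": "drive_tool", "kwargs": {"deltas": [[[-0.0316, -0.326, 0], 100, 0.45], [[-0.0316, -0.326, 0], 100, 0.45], [[-0.0316, -0.326, 0], 100, 0.45], [[-0.0316, -0.326, 0], 100, 0.45], [[-0.0316, -0.326, 0], 100, 0.45], [[-0.0316, -0.326, 0], 100, 0.45], [[-0.0316, -0.326, 0], 100, 0.45], [[-0.0316, -0.326, 0], 100, 0.45], [[-0.0316, -0.326, 0], 100, 0.45], [[-0.0316, -0.326, 0], 100, 0.45], [[-0.0316, -0.326, 0], 100, 0.45], [[-0.0316, -0.326, 0], 100, 0.45]]}}

```text
t: 31.85
eef_pos: [0.5012, -0.2939, 0.1864]
ee_rot: [[0.402, 0.916, -0.002], [0.916, -0.402, 0.002], [0.001, -0.002, -1.0]]
contact_force: [-0.7, 0.1, -0.3]
width: 0.453
grasp_force: 0.0
```

Emit:
{"fn": "drive_tool", "kwargs": {"deltas": [[[0, 0, 0], 59.3, 0.45], [[0, 0, 0], 59.3, 0.45], [[0, 0, 0], 59.3, 0.45], [[0, 0, 0], 59.3, 0.45], [[0, 0, 0], 59.3, 0.45], [[0, 0, 0], 59.3, 0.45], [[0, 0, 0], 59.3, 0.45], [[0, 0, 0], 59.3, 0.45], [[0, 0, 0], 59.3, 0.45]]}}

```text
t: 32.75
eef_pos: [0.5014, -0.2939, 0.1871]
ee_rot: [[0.992, 0.129, -0.001], [0.129, -0.992, 0.001], [-0.001, -0.001, -1.0]]
contact_force: [0.6, 1.0, 0.6]
width: 0.451
grasp_force: 0.0
```

```bash
python3 b.py; python3 d.py .5043 -.2942 .026 -82.7
python3 - <<'E'
from m import *
f=cam("top");W=cloud(f)
cv2.imwrite("pics/t7.png",cv2.resize(f["img"][170:310,130:350],(770,490)))
M=np.array(f["camera_from_world"])
for s in(-94,94):
    a=np.radians(76.6); p=np.array([.5418+s/1000*np.cos(a),.0142+s/1000*np.sin(a),.118,1]); c=M@p; q=c[:2]/c[2]*f["f"]+[f["cx"],f["cy"]]; print("pin",p[:2].round(4),q.round(1),((q-[130,170])*3.5).round())
X,Y,h=[W[...,i] for i in range(3)]
q=(h>.1)&(h<.112)&(X>.42)&(X<.66)&(abs(Y-.014)<.13); print("rim",rect(W[q]),np.median(h[q]))
E
```

```text
top
 brass 349 fin 349 z 0.0719 (array([0.5543, 0.0693]), array([0.0286, 0.0591]), 166.4)
 brass 341 fin 341 z 0.0719 (array([0.5457, 0.0307]), array([0.0284, 0.0591]), 166.5)
 brass 345 fin 345 z 0.0717 (array([ 0.5437, -0.0088]), array([0.0285, 0.059 ]), 169.5)
rad 230 (array([ 0.5044, -0.2888]), array([0.0226, 0.0699]), 178.9)
roofplate 2502 0.018289532981431156 (array([ 0.5052, -0.2912]), array([0.2164, 0.1279]), 7.0)
side
 brass 526 fin 526 z 0.084 (array([0.5461, 0.0275]), array([0.0998, 0.0604]), 86.1)
rad 149 (array([ 0.5038, -0.2943]), array([0.0652, 0.03  ]), 5.6)
roofplate 931 0.018419295855465645 (array([ 0.5047, -0.2901]), array([0.2177, 0.1251]), 7.4)
t 32.85 p [ 0.5015 -0.294   0.1876] clos -82.62 q [-36.    9.2  75.6   0.   95.2  46.7] F [-0.   0.7  0.3] w 0.45 0.0
[0.0028 0.0007 0.1616] turn 0.1 q1 -30.3
pin [ 0.52   -0.0772] [329.6 242.1] [699. 252.]
pin [0.5636 0.1056] [242.1 222.5] [392. 184.]
rim (array([0.5423, 0.014 ]), array([0.2041, 0.0944]), 76.7) 0.10652713249765622
```

View pics/t7.png

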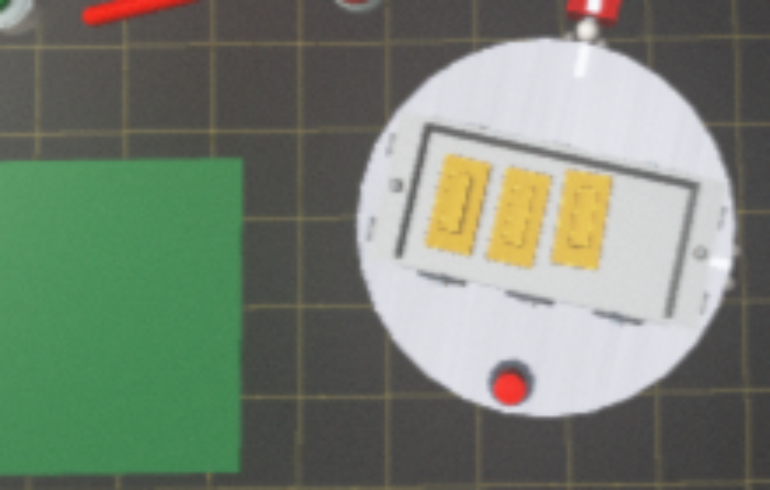

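The picture shows all three weights upright in the loco at (458,203), (520,216) and (582,219). The pins are at (397,185) and (700,252), as predicted. Next I'll fetch the roof.

Emit:
{"fn": "drive_tool", "kwargs": {"deltas": [[[0.003, 0.001, 0.04], 0, 0.45], [[0.003, 0.001, 0.08], 0, 0.45], [[0.003, 0.001, 0.12], 0, 0.45], [[0.003, 0.001, 0.145], 0, 0.45], [[0.003, 0.001, 0.156], 0, 0.45], [[0.003, 0.001, 0.159], 0, 0.45], [[0.003, 0.001, 0.159], 0, 0.45], [[0.003, 0.001, 0.159], 0, 0.45]]}}

```text
t: 33.7
eef_pos: [0.5061, -0.2957, 0.0315]
ee_rot: [[0.992, 0.127, 0.003], [0.127, -0.992, -0.002], [0.003, 0.003, -1.0]]
contact_force: [-0.5, -1.1, -0.1]
width: 0.453
grasp_force: 0.0
```

Emit:
{"fn": "drive_tool", "kwargs": {"deltas": [[[0, 0, 0], 0, 0.1], [[0, 0, 0], 0, 0.1], [[0, 0, 0], 0, 0.1], [[0, 0, 0], 0, 0.1], [[0, 0, 0], 0, 0.1]], "newtons": 30}}

```text
t: 34.2
eef_pos: [0.5053, -0.295, 0.0302]
ee_rot: [[0.992, 0.127, 0.001], [0.127, -0.992, -0.001], [0.001, 0.001, -1.0]]
contact_force: [-0.8, 1.1, 3.9]
width: 0.252
grasp_force: 30.0
```

Emit:
{"fn": "drive_tool", "kwargs": {"deltas": [[[0, 0, -0.008], 0, 0.1], [[0, 0, -0.025], 0, 0.1], [[0, 0, -0.05], 0, 0.1], [[0, 0, -0.09], 0, 0.1], [[0, 0, -0.13], 0, 0.1], [[0, 0, -0.15], 0, 0.1], [[0, 0, -0.15], 0, 0.1], [[0, 0, -0.15], 0, 0.1]]}}

```text
t: 35.0
eef_pos: [0.5044, -0.2944, 0.1782]
ee_rot: [[0.992, 0.127, -0.001], [0.127, -0.992, 0.001], [-0.001, -0.001, -1.0]]
contact_force: [-0.3, 0.4, -1.3]
width: 0.249
grasp_force: 30.0
```

```bash
python3 d.py .5422 .0138 .175 -13.35
python3 - <<'E'
from m import *
f=cam("top");W=cloud(f)
X,Y,h=[W[...,i] for i in range(3)]
q=(h>.15)&(h<.175)&(X>.35)&(X<.68)&(abs(Y+.294)<.12); print("held",q.sum(),np.median(h[q]),rect(W[q]))
E
```

```text
t 35.0 p [ 0.5044 -0.2944  0.1782] clos -82.73 q [-35.8   9.7  76.1   0.   94.3  46.9] F [-0.3  0.4 -1.3] w 0.249 30.0
[ 0.0766 -0.3009  0.0035] turn -69.4 q1 1.5
held 2780 0.16633050621587947 (array([ 0.5035, -0.2936]), array([0.2044, 0.0941]), 7.4)
```

Emit:
{"fn": "drive_tool", "kwargs": {"deltas": [[[0.008, -0.033, 0], -8, 0.1], [[0.017, -0.067, 0], -16, 0.1], [[0.026, -0.1, 0], -24, 0.1], [[0.034, -0.134, 0], -32, 0.1], [[0.043, -0.167, 0], -40, 0.1], [[0.051, -0.2, 0], -48, 0.1], [[0.06, -0.234, 0], -56, 0.1], [[0.068, -0.268, 0], -63, 0.1], [[0.0766, -0.301, 0], -69.4, 0.1], [[0.0766, -0.301, 0], -69.4, 0.1], [[0.0766, -0.301, 0], -69.4, 0.1], [[0.0766, -0.301, 0], -69.4, 0.1]]}}

```text
t: 36.25
eef_pos: [0.5419, 0.0128, 0.1777]
ee_rot: [[0.232, 0.973, -0.003], [0.973, -0.232, -0.0], [-0.001, -0.003, -1.0]]
contact_force: [1.0, -1.2, -1.5]
width: 0.252
grasp_force: 30.0
```

```bash
cat > e.py <<'E'
from m import *
import sys
lo,hi=float(sys.argv[1]),float(sys.argv[2])
f=cam("top");W=cloud(f)
X,Y,h=[W[...,i] for i in range(3)]
q=(h>lo)&(h<hi)&(X>.4)&(X<.68)&(abs(Y-.014)<.13); print("held",q.sum(),np.median(h[q]),rect(W[q]))
f=cam("side");W=cloud(f); X,Y,h=[W[...,i] for i in range(3)]
q=(h>lo)&(h<hi)&(X>.4)&(X<.68)&(abs(Y-.014)<.13); P=W[q];print("side",q.sum(),np.median(h[q]),rect(P))
E
python3 e.py .155 .175;  python3 d.py .5428 .0141 .125 -13.35
```

```text
held 227 0.16571808938515398 (array([0.5077, 0.0327]), array([0.1807, 0.0204]), 78.3)
side 1473 0.1655857721209002 (array([0.5414, 0.0104]), array([0.2104, 0.093 ]), 76.6)
t 36.35 p [0.5423 0.0124 0.1785] clos -13.45 q [-4.7  4.4 81.9 -0.  93.7  8.8] F [ 0.5 -0.2 -1.5] w 0.252 30.0
[0.0018 0.0002 0.0535] turn -0.1 q1 1.5
```

Emit:
{"fn": "drive_tool", "kwargs": {"deltas": [[[0.0023, 0.0002, 0.0], 0, 0.1], [[0.0023, 0.0002, 0.015], 0, 0.1], [[0.0023, 0.0002, 0.03], 0, 0.1], [[0.0023, 0.0002, 0.038], 0, 0.1], [[0.0023, 0.0002, 0.038], 0, 0.1], [[0.0023, 0.0002, 0.038], 0, 0.1]]}}

```text
t: 36.95
eef_pos: [0.5431, 0.0157, 0.1408]
ee_rot: [[0.231, 0.973, -0.001], [0.973, -0.231, 0.0], [-0.0, -0.001, -1.0]]
contact_force: [-0.5, 0.5, -1.9]
width: 0.252
grasp_force: 30.0
```

```bash
python3 d.py .543 .0146 .125 -13.35
python3 - <<'E'
from h import *
f=cam("side"); cv2.imwrite("pics/s8.png",cv2.resize(f["img"][170:270,235:355],(720,600),interpolation=cv2.INTER_CUBIC))
W=cloud(f); print(np.median(W[(W[...,2]>.118)&(W[...,2]<.14)&(abs(W[...,0]-.54)<.12)&(abs(W[...,1]-.014)<.12)][:,2]))
E
```

```text
t 36.95 p [0.5431 0.0157 0.1408] clos -13.33 q [-4.3  5.4 85.2  0.  89.5  9. ] F [-0.5  0.5 -1.9] w 0.252 30.0
[-0.0011  0.0001  0.0158] turn 0.0 q1 1.5
0.1284052942733066
```

View pics/s8.png

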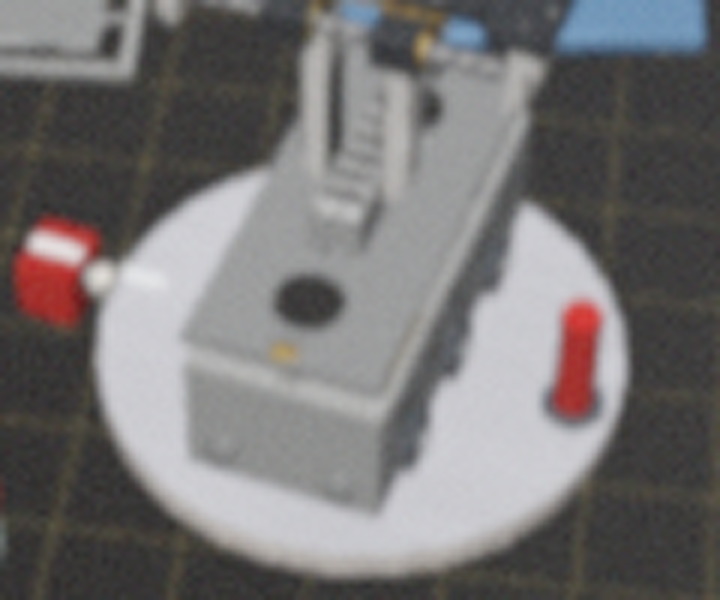

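The picture shows the roof hovering about 16 mm above the body and aligned with it, with a hole at (285,352). I'll lower it slowly and watch the force.

Emit:
{"fn": "drive_tool", "kwargs": {"deltas": [[[-0.001, 0, 0.002], 0, 0.1], [[-0.001, 0, 0.004], 0, 0.1], [[-0.001, 0, 0.006], 0, 0.1], [[-0.001, 0, 0.008], 0, 0.1], [[-0.001, 0, 0.009], 0, 0.1], [[-0.001, 0, 0.009], 0, 0.1]]}}

```text
t: 37.6
eef_pos: [0.543, 0.0148, 0.1321]
ee_rot: [[0.231, 0.973, -0.0], [0.973, -0.231, 0.0], [-0.0, -0.0, -1.0]]
contact_force: [-0.0, -1.2, -1.5]
width: 0.25
grasp_force: 30.0
```

Emit:
{"fn": "drive_tool", "kwargs": {"deltas": [[[0, 0, 0.0015], 0, 0.1], [[0, 0, 0.003], 0, 0.1], [[0, 0, 0.004], 0, 0.1], [[0, 0, 0.004], 0, 0.1]]}}

```text
t: 38.0
eef_pos: [0.543, 0.0148, 0.1281]
ee_rot: [[0.231, 0.973, -0.0], [0.973, -0.231, 0.0], [0.0, -0.0, -1.0]]
contact_force: [0.2, -0.2, -2.3]
width: 0.252
grasp_force: 30.0
```

Emit:
{"fn": "drive_tool", "kwargs": {"deltas": [[[0, 0, 0.0015], 0, 0.1], [[0, 0, 0.003], 0, 0.1], [[0, 0, 0.0035], 0, 0.1], [[0, 0, 0.0035], 0, 0.1]]}}

```text
t: 38.4
eef_pos: [0.5431, 0.0148, 0.1246]
ee_rot: [[0.231, 0.973, -0.0], [0.973, -0.231, 0.0], [0.0, -0.0, -1.0]]
contact_force: [-0.9, -0.3, -2.3]
width: 0.25
grasp_force: 30.0
```

Emit:
{"fn": "drive_tool", "kwargs": {"deltas": [[[0, 0, 0.0008], 0, 0.1], [[0, 0, 0.0008], 0, 0.1], [[0, 0, 0.0008], 0, 0.1]]}}

```text
t: 38.7
eef_pos: [0.5433, 0.0148, 0.1242]
ee_rot: [[0.231, 0.973, 0.0], [0.973, -0.231, 0.0], [0.0, 0.0, -1.0]]
contact_force: [-0.3, -0.0, -0.8]
width: 0.25
grasp_force: 30.0
```

Emit:
{"fn": "drive_tool", "kwargs": {"deltas": [[[0, 0, 0.0006], 0, 0.1], [[0, 0, 0.001], 0, 0.1], [[0, 0, 0.001], 0, 0.1]]}}

```text
t: 39.0
eef_pos: [0.5433, 0.0147, 0.1242]
ee_rot: [[0.231, 0.973, 0.001], [0.973, -0.231, -0.0], [0.0, 0.001, -1.0]]
contact_force: [-2.4, 0.1, 6.2]
width: 0.251
grasp_force: 30.0
```

Emit:
{"fn": "drive_tool", "kwargs": {"deltas": [[[0, 0, 0], 0, 0.45], [[0, 0, 0], 0, 0.45], [[0, 0, 0], 0, 0.45], [[0, 0, -0.02], 0, 0.45], [[0, 0, -0.05], 0, 0.45], [[0, 0, -0.08], 0, 0.45], [[0, 0, -0.1], 0, 0.45], [[0, 0, -0.1], 0, 0.45]]}}

```text
t: 39.8
eef_pos: [0.545, 0.0146, 0.2266]
ee_rot: [[0.231, 0.973, 0.007], [0.973, -0.231, -0.0], [0.001, 0.007, -1.0]]
contact_force: [0.2, 0.2, 0.4]
width: 0.45
grasp_force: 0.0
```

Emit:
{"fn": "drive_tool", "kwargs": {"deltas": [[[-0.1, -0.2, 0], 0, 0.2], [[-0.1, -0.2, 0], 0, 0.2], [[-0.1, -0.2, 0], 0, 0.2], [[-0.1, -0.2, 0], 0, 0.2], [[-0.1, -0.2, 0], 0, 0.2], [[-0.1, -0.2, 0], 0, 0.2], [[-0.1, -0.2, 0], 0, 0.2]]}}

```text
t: 40.5
eef_pos: [0.3256, -0.0364, 0.2221]
ee_rot: [[0.231, 0.973, -0.0], [0.973, -0.231, 0.0], [0.0, -0.0, -1.0]]
contact_force: [-0.1, -0.7, 0.6]
width: 0.201
grasp_force: 0.0
```

```bash
python3 e.py .1 .12; python3 e.py .128 .15; python3 d.py .543 .0146 .125 -13.35
python3 - <<'E'
from m import *
f=cam("top"); cv2.imwrite("pics/t9.png",cv2.resize(f["img"][180:300,190:350],(800,600),interpolation=cv2.INTER_CUBIC))
W=cloud(f);H=cv2.cvtColor(f["img"],cv2.COLOR_BGR2HSV)
q=((H[...,0]<8)|(H[...,0]>172))&(H[...,1]>120)&(abs(W[...,0]-.44)<.05)&(abs(W[...,1]-.04)<.06);P=W[q];t=P[P[:,2]>.085];print(t.mean(0),rect(t))
E
```

```text
held 3867 0.11208672527039754 (array([0.5424, 0.0145]), array([0.2055, 0.0943]), 76.8)
side 1774 0.1116683085396552 (array([0.5416, 0.0127]), array([0.2107, 0.0957]), 76.8)
held 405 0.14013870673113504 (array([0.5436, 0.0149]), array([0.0699, 0.0241]), 76.9)
side 211 0.13898245572027934 (array([0.5425, 0.0136]), array([0.0764, 0.0255]), 76.8)
t 40.7 p [ 0.3262 -0.0362  0.2224] clos -13.28 q [-16.3 -24.4 101.5   0.  103.1  -3. ] F [0.2 0.4 0.3] w 0.201 0.0
[0.0993 0.1995 0.0971] turn 0.1 q1 1.5
[0.44086537 0.03801375 0.09502465] (array([0.4407, 0.0384]), array([0.017 , 0.0185]), 179.1)
```

View pics/t9.png

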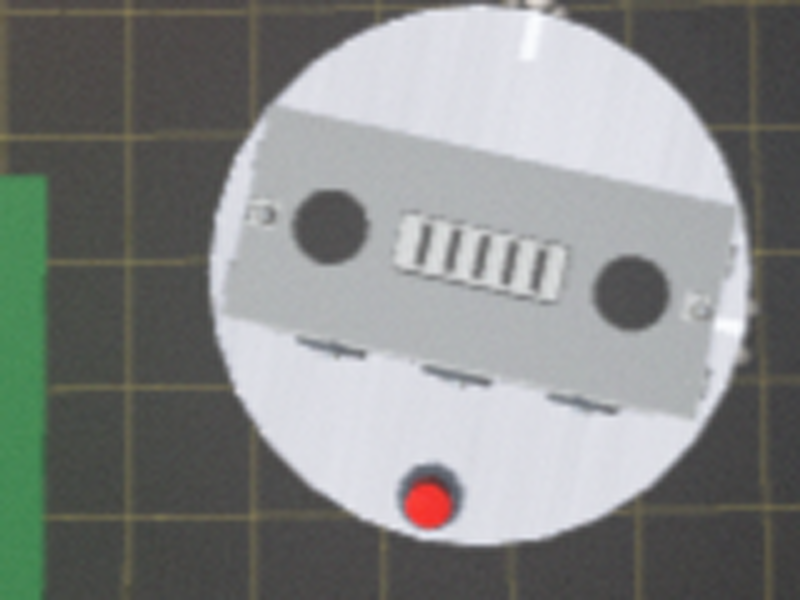

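The picture shows the roof seated, with pins visible in both holes at (262,215) and (698,305) and heights equal to the start. The handle is at (430,503). Next is the handle.

```bash
python3 d.py .4407 .0386 .15 -103.4
python3 - <<'E'
import numpy as np
# arc path in tool axes at grasp (closing -103.4): tool x=(cos(-13.4)..): tool y at c, tool x = y rotated +90 (z down)
c0=np.radians(-103.4); ty=np.array([np.cos(c0),np.sin(c0)]); tx=np.array([-ty[1],ty[0]])
C=np.array([.542,.0141]); P=np.array([.4407,.0386])-C
for a in range(5,100,5):
    r=np.radians(a); d=np.array([[np.cos(r),-np.sin(r)],[np.sin(r),np.cos(r)]])@P-P; print(a,(d@tx).round(4),(d@ty).round(4))
E
```

```text
t 40.75 p [ 0.3262 -0.0362  0.2225] clos -13.28 q [-16.3 -24.5 101.5   0.  103.1  -3. ] F [ 0.6 -0.   0.5] w 0.199 0.0
[0.0991 0.0944 0.0724] turn 90.1 q1 5.0
5 0.0004 0.0091
10 0.0015 0.0181
15 0.0035 0.027
20 0.0062 0.0357
25 0.0096 0.0441
30 0.0138 0.0522
35 0.0186 0.0598
40 0.0242 0.0671
45 0.0303 0.0738
50 0.037 0.08
55 0.0441 0.0855
60 0.0518 0.0904
65 0.0599 0.0947
70 0.0682 0.0982
75 0.0769 0.1009
80 0.0858 0.1029
85 0.0948 0.1041
90 0.1039 0.1046
95 0.1129 0.1042
```

Emit:
{"fn": "drive_tool", "kwargs": {"deltas": [[[0.03, 0.03, 0.02], 9, 0.45], [[0.06, 0.06, 0.04], 18, 0.45], [[0.099, 0.0944, 0.06], 90.1, 0.45], [[0.099, 0.0944, 0.072], 90.1, 0.45], [[0.099, 0.0944, 0.072], 90.1, 0.45], [[0.099, 0.0944, 0.072], 90.1, 0.45], [[0.099, 0.0944, 0.072], 90.1, 0.45], [[0.099, 0.0944, 0.072], 90.1, 0.45], [[0.099, 0.0944, 0.072], 90.1, 0.45], [[0.099, 0.0944, 0.072], 90.1, 0.45], [[0.099, 0.0944, 0.072], 90.1, 0.45], [[0.099, 0.0944, 0.072], 90.1, 0.45]]}}

```text
t: 41.95
eef_pos: [0.4406, 0.0385, 0.1504]
ee_rot: [[0.973, -0.231, -0.001], [-0.231, -0.973, 0.0], [-0.001, 0.0, -1.0]]
contact_force: [-0.5, 0.5, 0.6]
width: 0.452
grasp_force: 0.0
```

Emit:
{"fn": "drive_tool", "kwargs": {"deltas": [[[0, 0, 0], 0, 0.45], [[0, 0, 0], 0, 0.45]]}}

```text
t: 42.15
eef_pos: [0.4403, 0.0383, 0.1508]
ee_rot: [[0.973, -0.231, -0.001], [-0.231, -0.973, 0.0], [-0.001, 0.0, -1.0]]
contact_force: [-0.5, -0.7, 0.9]
width: 0.45
grasp_force: 0.0
```

```bash
python3 d.py .4407 .0386 .066 -103.4
```

```text
t 42.15 p [0.4403 0.0383 0.1508] clos -103.34 q [ -2.4  -8.   97.2   0.   90.9 100.9] F [-0.5 -0.7  0.9] w 0.45 0.0
[ 0.0004 -0.0004  0.0848] turn 0.1 q1 5.0
```

Emit:
{"fn": "drive_tool", "kwargs": {"deltas": [[[0, 0, 0.03], 0, 0.45], [[0, 0, 0.06], 0, 0.45], [[0, 0, 0.078], 0, 0.45], [[0, 0, 0.084], 0, 0.45], [[0, 0, 0.084], 0, 0.45], [[0, 0, 0.084], 0, 0.1], [[0, 0, 0.084], 0, 0.1], [[0, 0, 0.084], 0, 0.1], [[0, 0, 0.084], 0, 0.1], [[0, 0, 0.084], 0, 0.1]], "newtons": 20}}

```text
t: 43.15
eef_pos: [0.4409, 0.0373, 0.0682]
ee_rot: [[0.973, -0.232, 0.002], [-0.232, -0.973, -0.002], [0.002, 0.001, -1.0]]
contact_force: [-1.4, -3.0, 4.9]
width: 0.207
grasp_force: 20.0
```

Gripping the post (19.5 mm). Now follow the arc.

Emit:
{"fn": "drive_tool", "kwargs": {"deltas": [[[0.0004, 0.0091, 0], -5, 0.1], [[0.0015, 0.0181, 0], -10, 0.1], [[0.0035, 0.027, 0], -15, 0.1], [[0.0062, 0.0357, 0], -20, 0.1], [[0.0096, 0.0441, 0], -25, 0.1], [[0.0138, 0.0522, 0], -30, 0.1], [[0.0186, 0.0598, 0], -35, 0.1], [[0.0242, 0.0671, 0], -40, 0.1], [[0.0303, 0.0738, 0], -45, 0.1], [[0.0303, 0.0738, 0], -45, 0.1]]}}

```text
t: 44.15
eef_pos: [0.4534, -0.0404, 0.0681]
ee_rot: [[0.852, 0.524, 0.002], [0.524, -0.852, 0.002], [0.002, -0.0, -1.0]]
contact_force: [-1.7, 0.9, 6.1]
width: 0.208
grasp_force: 20.0
```

```bash
python3 - <<'E'
import numpy as np
a=np.radians(256.4);print(.542+.1042*np.cos(a),.0141+.1042*np.sin(a))
E
python3 d.py .5175 -.0872 .068 -13.4
```

```text
0.5174981918147101 -0.08717833626028451
t 44.15 p [ 0.4534 -0.0404  0.0681] clos -58.41 q [-1.230e+01 -3.300e+00  1.026e+02  1.000e-01  8.070e+01  4.610e+01] F [-1.7  0.9  6.1] w 0.208 20.0
[0.0301 0.0734 0.0001] turn -45.0 q1 -9.6
```

Emit:
{"fn": "drive_tool", "kwargs": {"deltas": [[[0.0004, 0.0091, 0], -5, 0.1], [[0.0015, 0.0181, 0], -10, 0.1], [[0.0035, 0.027, 0], -15, 0.1], [[0.0062, 0.0357, 0], -20, 0.1], [[0.0096, 0.0441, 0], -25, 0.1], [[0.0138, 0.0522, 0], -30, 0.1], [[0.0186, 0.0598, 0], -35, 0.1], [[0.0242, 0.0671, 0], -40, 0.1], [[0.0303, 0.0738, 0], -45, 0.1], [[0.0303, 0.0738, 0], -45, 0.1], [[0.0303, 0.0738, 0], -45, 0.1]]}}

```text
t: 45.25
eef_pos: [0.5179, -0.0866, 0.0677]
ee_rot: [[0.234, 0.972, 0.003], [0.972, -0.234, 0.002], [0.003, 0.002, -1.0]]
contact_force: [1.8, 3.4, 5.1]
width: 0.21
grasp_force: 20.0
```

Emit:
{"fn": "drive_tool", "kwargs": {"deltas": [[[0, 0, 0], 0, 0.45], [[0, 0, 0], 0, 0.45], [[0, 0, 0], 0, 0.45], [[0, 0, 0], 0, 0.45], [[0, 0, -0.03], 0, 0.45], [[0, 0, -0.07], 0, 0.45], [[0, 0, -0.11], 0, 0.45], [[0, 0, -0.15], 0, 0.45], [[0, 0, -0.15], 0, 0.45]]}}

```text
t: 46.15
eef_pos: [0.5199, -0.0887, 0.2243]
ee_rot: [[0.233, 0.972, 0.012], [0.973, -0.233, -0.004], [-0.001, 0.013, -1.0]]
contact_force: [0.4, -0.3, 0.4]
width: 0.451
grasp_force: 0.0
```

Emit:
{"fn": "drive_tool", "kwargs": {"deltas": [[[-0.05, -0.2, 0], 0, 0.45], [[-0.05, -0.2, 0], 0, 0.45], [[-0.05, -0.2, 0], 0, 0.45], [[-0.05, -0.2, 0], 0, 0.45], [[-0.05, -0.2, 0], 0, 0.45], [[-0.05, -0.2, 0], 0, 0.45], [[-0.05, -0.2, 0], 0, 0.45]]}}

```text
t: 46.85
eef_pos: [0.3115, -0.09, 0.2167]
ee_rot: [[0.232, 0.973, 0.0], [0.973, -0.232, 0.0], [0.0, 0.0, -1.0]]
contact_force: [-0.1, -0.3, 0.2]
width: 0.455
grasp_force: 0.0
```

```bash
python3 e.py .1 .12; python3 e.py .128 .15; python3 d.py
python3 - <<'E'
from m import *
f=cam("top"); cv2.imwrite("pics/t10.png",f["img"])
W=cloud(f);H=cv2.cvtColor(f["img"],cv2.COLOR_BGR2HSV)
q=((H[...,0]<8)|(H[...,0]>172))&(H[...,1]>120)&(W[...,2]>.085)&(W[...,2]<.11)&(abs(W[...,1]+.08)<.06)&(W[...,0]>.4);t=W[q].mean(0);print(t,np.degrees(np.arctan2(t[1]-.0141,t[0]-.542))%360-np.degrees(np.arctan2(.038-.0141,.4407-.542)))
E
```

```text
held 3866 0.1122029781405835 (array([0.5418, 0.0141]), array([0.0942, 0.2053]), 166.6)
side 1763 0.11170129938460993 (array([ 0.5346, -0.013 ]), array([0.1534, 0.2051]), 167.1)
held 397 0.14023327406232589 (array([0.5414, 0.0153]), array([0.0238, 0.07  ]), 166.6)
side 240 0.1388679113815236 (array([0.5404, 0.0148]), array([0.0282, 0.0688]), 168.5)
t 47.05 p [ 0.3116 -0.0899  0.2166] clos -13.39 q [-26.2 -25.  102.5   0.  102.6 -12.8] F [-1.1 -1.4  0.3] w 0.449 0.0
[ 0.5180009  -0.08693115  0.09528598] 89.9127199711728
```

View pics/t10.png

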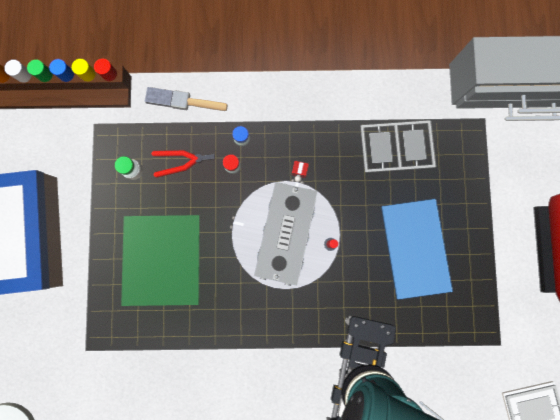

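The picture shows the turntable turned by 89.9°, with the handle at (332,244). The roof is still seated at its starting height, no weights are left on the bench, and the bystander items haven't moved. Handing in.

```bash
python3 -c "
from station import close_job
print(close_job())"
```

```text
the job is handed in; nothing more can be done
None
```

The job is handed in: all three brass weights found on the bench are upright inside the locomotive, the roof is seated back on its pins, and the turntable reads 89.9° at its second click-stop, with the other items where they were.

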